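# Close up the shelf row and add the returned case

### The arm

A 6-joint arm with a two-finger parallel gripper is mounted at the origin on the work surface. World frame = base frame: x ahead of the robot, y to its left, z up, the work surface at z = 0. Lengths are in m, angles in rad, forces in N, time in s.
With the tool pointing down it reaches from about 0.25 to 0.725 m from the base axis. Payload 4 kg.
Tool frame: the origin (TCP) lies at the very end of the fingers, on their centre line; the grasp point (between the pads) lies 19 mm behind it (hold_point_z is the z of the grasp point in the tool frame, in m); z points along the fingers, y is the line along which they close (so a half turn about z gives the same grasp; the last joint's range is limited). The gripper opens to 85 mm and grips with 20 to 120 N. Pads are 22 mm wide; open, the fingers measure 114 mm over their backs; the gripper's body (76 mm by 85 mm) begins 54 mm behind the grasp point. The pads swing forward as they close: fully open they stand 13 mm farther back than shut.
Start: joints at [-1.203, 0.241, 0.005, 1.335, 0, 1.571], TCP at [0.18, -0.467, 0.231] pointing down, gripper open.
Joint ranges: [-2.72, 2.72], [-1.05, 1.87], [-1.09, 1.28], [-1.99, 2.15], [-1.42, 1.44], [-3.14, 3.14]. Speed limits (rad/s): [2.79, 2.79, 3.14, 3.14, 3.14, 3.14].

### API

Orientations are given as a rotation vector (axis times angle).
In Python, from cell import get_state, camera, camera_model, close_job, hold_point_z gives the robot as it stands.
- The arm moves only by the shell command python3 -m handwheel 'ROWS'. ROWS is text: rows parted by semicolons, each of 7 numbers parted by spaces: the closure, from 0 (fully open) to 1 (shut), then the shift along the tool's x, y, z in cm, then the turn, a rotation vector about the tool's x, y, z in rad. A call has 1 to 12 rows; each row is the pose to reach, as a shift and turn from the pose commanded when the call began, along the tool's axes at that moment; what a row does not reach only later rows make up. A row lasts 1/8 s, in which the tool goes at most 62.5 mm and 10.7 degrees, less where a joint would pass 70% of its speed; a pose out of reach is approached as far as the arm can. A call with a gripper value outside its range is refused whole. The fingers move at their own pace and stop on an object; the grip force is fixed at half the most. Time passes only in rows, so rows that repeat a pose let the fingers close. It gives the time, the measured TCP pose, the force, the opening and the grip force at its end, in the units of the state.
- get_state(): the state, without advancing time (a new reading comes with each control period).
- camera(name): name is "scene" or "top" or "wrist"; returns the picture (480x640x3 uint8, red, green, blue); there is no depth.
- camera_model(name): a dict with "fx", "fy", "cx", "cy" (pixels), "k1" (the pictures are not rectified: a ray, as slopes to the right and down, at radius r is drawn at 1 + k1 r^2 times it, then the intrinsics apply), "world_from_camera" (4x4, takes a point from camera to world coordinates). Camera axes: x right, y up, looking along -z (the intrinsics and any distortion apply to the point x, -y, -z); pixel columns grow to the right and rows downward; lengths in m; the calibration is good to about 2 mm. A picture is of the moment at which its call begins: read the wrist's pose just before it. camera_model takes no time and is no camera call; for the wrist camera it gives the pose at the moment of the call.
- close_job(): hands the job in; it is judged then, once.
The state is a dict: "time_s": time; "q": joint angles; "qvel": joint speeds; "joint_torque": joint torques, N m; "eef_pos": TCP position; "eef_rot": TCP orientation; "force": force on the tool from outside, world axes, zero at the start; "ft_torque": the same for the moment, N m; "opening": opening from 0.0 (shut) to 1.0 (fully open); "finger_force": force on a finger pad.
Only numpy, scipy, OpenCV 4.12 (cv2) and the standard library are available. Lean on these libraries where they do the work, as an engineer would, in place of code of your own. Each camera call takes 0.05 s, during which the arm holds its last target. There are 200 camera calls.

### The job

Take the stray battery out of the gap beside the red end stop and put it in the blue bin. Slide the row of four hard cases along the shelf as one block, without lifting, tipping or buckling it, until it is tight against the red end stop, and stand the returned yellow case at the row's open end, so that all five stand upright, square, in line with the stop and closed up with no gaps. Set things down rather than drop them and leave everything else where it stands.

Things in the scene. Friction and masses are not known exactly. Their poses are not given: they have to be found in the camera images.
- rack: fixed grey bench-top rack, open front to the robot. Origin: centre of its underside, on the bench; x away from the front, y left along the shelf. Base deck 250 (x) x 680 (y), flat top at z 30 mm. Solid wire-mesh deck over it: x -95 to +125, y -330 to +330, underside at z 225, front edge 15 mm behind the row's fronts; flat cases on it reach z 295. Posts 24 x 22 at y +-327; 12 mm rear fold
- end_stop: red steel end stop bolted to the base deck near its left (+y) end. Upright plate 90 (x) x 4 (y) x 75 (z) mm; origin: centre of the plate's underside, on the deck's top; axes parallel to the rack's. Its inner face, towards the row, is at y = -2 mm. Its foot, 3 mm thick, runs outward to y = 36 mm.
- battery_bin: fixed blue stacking bin on the bench, 150 (x) x 150 (y) x 75 (z) mm, walls and floor 4 mm; origin: centre of its underside; x points from its low front to its back. Front wall and front 45 mm of the side walls only 34 mm high. A battery like the stray one lies fixed inside at the back (x 30 to 71, y -35 to 35, top at z 44 mm); the rest is free.
- stray_battery: grey camcorder battery, block 40 x 40 x 70 (z) mm, about 0.2 kg, standing upright on the base deck in the gap between the row and the end stop. Origin: centre of its underside, x and y square to its side faces.
- returned_case: yellow small hard case just returned, standing on its edge on the bench: 90 (x) x 48 (y, its thickness) x 70 (z) mm, about 0.28 kg; the same either way round. Origin: centre of its underside.
- charger: fixed black charger at the right (-y) end of the base deck, 120 (x) x 58 (y) x 55 (z) mm, origin: centre of its underside.
- lens: bystander: black camera lens standing on the bench, 66 mm diameter, 78 mm high; origin: centre of its underside.
- tape_roll: bystander: black tape roll lying behind the row on the base deck, 90 mm outer diameter, 48 mm high; origin: centre of its underside.
- small_lens: bystander: small lens standing behind the row on the base deck, 56 mm diameter, 52 mm high; origin: centre of its underside.
- quick_plate: bystander: aluminium quick-release plate lying behind the row on the base deck, 90 x 50 x 22 mm; origin: centre of its underside.
- mug: bystander: white mug on the bench, 80 mm diameter, 90 mm high, handle at its +y; origin: centre of its underside.
- radio: bystander: black hand radio standing on the bench, 32 x 56 mm, 100 mm high with an antenna to 160 mm; origin: centre of its underside.
- case1: black small hard case of the row, standing on its edge on the base deck: 90 (x) x 48 (y, its thickness, along the row) x 70 (z) mm, about 0.28 kg. Friction on the deck 0.5 to 0.7 (all five slide at 6 to 13 N): pushed higher than some 30 mm above the deck it leans, pushed off its middle it turns. Origin: centre of its underside. Order in the row varies; gaps of 2 to 16 mm.
- case2: orange small hard case of the row, standing on its edge on the base deck: 90 (x) x 48 (y, its thickness, along the row) x 70 (z) mm, about 0.28 kg. Friction on the deck 0.5 to 0.7 (all five slide at 6 to 13 N): pushed higher than some 30 mm above the deck it leans, pushed off its middle it turns. Origin: centre of its underside. Order in the row varies; gaps of 2 to 16 mm.
- case3: black small hard case of the row, standing on its edge on the base deck: 90 (x) x 48 (y, its thickness, along the row) x 70 (z) mm, about 0.28 kg. Friction on the deck 0.5 to 0.7 (all five slide at 6 to 13 N): pushed higher than some 30 mm above the deck it leans, pushed off its middle it turns. Origin: centre of its underside. Order in the row varies; gaps of 2 to 16 mm.
- case4: orange small hard case of the row, standing on its edge on the base deck: 90 (x) x 48 (y, its thickness, along the row) x 70 (z) mm, about 0.28 kg. Friction on the deck 0.5 to 0.7 (all five slide at 6 to 13 N): pushed higher than some 30 mm above the deck it leans, pushed off its middle it turns. Origin: centre of its underside. Order in the row varies; gaps of 2 to 16 mm.
Not all that is in view belongs to the job. Leave any turquoise or white look-alike of the case2 alone. There is more than one size of the returned_case; the job needs the smaller.

How it is judged:
At the end, for the whole second after the job is handed in: Row cases tight against the stop (gaps under 5 mm in all), yellow case outermost (under 6 mm in all); all five upright (0.06 rad), square (0.07 rad), within 14 mm of the line of the stop and on the deck. Battery inside the blue bin. All at rest and released (x of case1 in the frame of end_stop between -0.014 and 0.014 m and z of case1 in the frame of end_stop between -0.005 and 0.006 m and angle between the x axis of each of case1, case2, case3, case4, returned_case and the x axis of end_stop, either way round below 0.07 rad and angle between each of case1, case2, case3, case4, returned_case's own z axis and vertical below 0.06 rad and linear speed of each of case1, case2, case3, case4, returned_case below 0.01 m/s and y of case1 in the frame of end_stop between -0.175 and 0 m and x of case2 in the frame of end_stop between -0.014 and 0.014 m and z of case2 in the frame of end_stop between -0.005 and 0.006 m and y of case2 in the frame of end_stop between -0.175 and 0 m and x of case3 in the frame of end_stop between -0.014 and 0.014 m and z of case3 in the frame of end_stop between -0.005 and 0.006 m and y of case3 in the frame of end_stop between -0.175 and 0 m and x of case4 in the frame of end_stop between -0.014 and 0.014 m and z of case4 in the frame of end_stop between -0.005 and 0.006 m and y of case4 in the frame of end_stop between -0.175 and 0 m and x of returned_case in the frame of end_stop between -0.014 and 0.014 m and z of returned_case in the frame of end_stop between -0.005 and 0.006 m and y of returned_case in the frame of end_stop between -0.224 and -0.2 m and x of stray_battery in the frame of battery_bin between -0.072 and 0.072 m and y of stray_battery in the frame of battery_bin between -0.072 and 0.072 m and z of stray_battery in the frame of battery_bin between -0.005 and 0.075 m and linear speed of stray_battery below 0.02 m/s); the robot touches nothing.
It fails at once if the row buckles: a case of the row leaves the stop's line by more than 25 mm, turns more than 0.3 rad or tips more than 0.26 rad (x of any of case1, case2, case3, case4 in the frame of end_stop below -0.025 m or x of any of case1, case2, case3, case4 in the frame of end_stop above 0.025 m or angle between the x axis of any of case1, case2, case3, case4 and the x axis of end_stop, either way round above 0.3 rad or angle between any of case1, case2, case3, case4's own z axis and vertical above 0.26 rad).
It fails at once if a case of the row is lifted (more than 15 mm) off the shelf (z of any of case1, case2, case3, case4 in the frame of end_stop above 0.015 m).
It fails at once if the returned case is tipped over (more than 0.8 rad) (angle between returned_case's own z axis and vertical above 0.8 rad).
It fails at once if the returned case or the battery is dropped (moves faster than 0.9 m/s out of the fingers) ((linear speed of returned_case above 0.9 m/s and contact force between the fingers and returned_case below 0.1 N) or (linear speed of stray_battery above 0.9 m/s and contact force between the fingers and stray_battery below 0.1 N)).
It fails at once if a bystander (lens, small lens, tape roll, quick-release plate, mug, radio) is moved more than 25 mm (distance of any of lens, tape_roll, small_lens, mug, radio, quick_plate from where it was at the start of the episode above 0.025 m).
It also fails if it takes over 72 s, if anything falls off the work surface, if the arm or the gripper's body presses on something with over 40 N, if the wrist force passes 120 N, or if a joint passes its speed limit or range.

## Working session

There is one attempt and no reset: what is moved stays moved. The work goes in short steps, Python scripts to look and compute and a shell command to move; the robot and the scene stay as the last step left them, time stands still between calls to the robot, and variables do not carry over. Pictures are saved under pics/ and viewed, at most 10 in all, crops included, and the job is handed in when it is done.

```bash
ls; mkdir -p pics; python3 - <<'E'
from cell import *
import cv2,json,numpy as np
s=get_state();print(s['time_s'],s['eef_pos'],s['eef_rot'],hold_point_z)
for n in ['scene','top']:
    m=camera_model(n);print(n,m['fx'],m['fy'],m['cx'],m['cy'],m['k1'],np.round(m['world_from_camera'],4).tolist())
    cv2.imwrite(f'pics/{n}0.png',camera(n)[:,:,::-1])
E
```

```text
pics
0.0 [ 0.17954085 -0.4659711   0.2304065 ] [-3.08659141e+00 -5.74058442e-01  6.42174850e-04] -0.0187
scene 485.39335564759125 485.39335564759125 312.5350813370872 245.00323780781753 -0.07646967968878096 [[-0.4681, 0.8399, -0.2747, 0.1906], [-0.8837, -0.446, 0.1419, 0.1649], [-0.0033, 0.3092, 0.951, 1.14], [0.0, 0.0, 0.0, 1.0]]
top 464.8856963222088 464.8856963222088 318.25303587255837 237.38397418977235 -0.07093193452580453 [[0.0087, 0.9972, -0.0739, 0.4074], [-0.9996, 0.0106, 0.0253, 0.0127], [0.026, 0.0737, 0.9969, 1.2739], [0.0, 0.0, 0.0, 1.0]]
```

View pics/scene0.png

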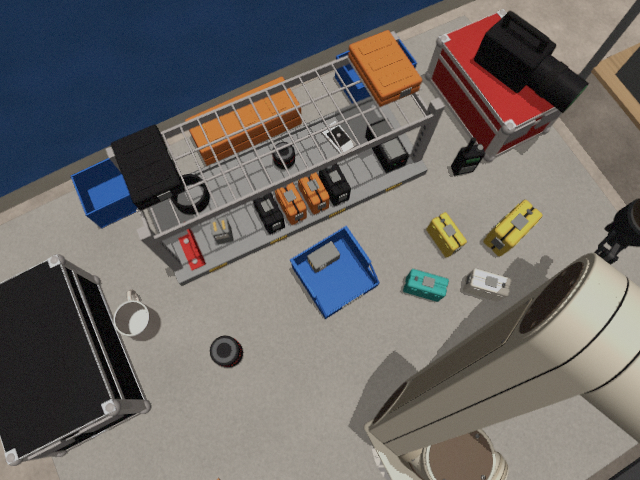

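View pics/top0.png

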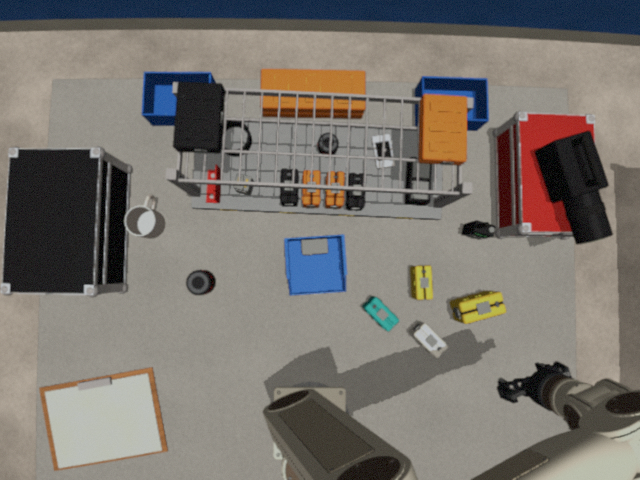

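```bash
cat > h.py <<'E'
import numpy as np,cv2
from scipy.spatial.transform import Rotation as R
from cell import *
def rays(m,px):
    px=np.atleast_2d(np.float32(px));K=np.array([[m['fx'],0,m['cx']],[0,m['fy'],m['cy']],[0,0,1]])
    # r_d=r(1+k1 r^2): OpenCV's radial model
    u=cv2.undistortPoints(px[:,None],K,np.array([m['k1'],0,0,0,0]))[:,0]
    T=np.array(m['world_from_camera'])
    return T[:3,3],np.c_[u[:,0],-u[:,1],-np.ones(len(u))]@T[:3,:3].T
def onz(m,px,z):
    o,d=rays(m,px);return o+d*((z-o[2])/d[:,2])[:,None]
def topx(m,P):
    T=np.array(m['world_from_camera']);c=(np.atleast_2d(P)-T[:3,3])@T[:3,:3]
    u=np.c_[c[:,0],-c[:,1]]/-c[:,2:];u=u*(1+m['k1']*(u**2).sum(1))[:,None]
    return u*[m['fx'],m['fy']]+[m['cx'],m['cy']]
def comps(img,lo,hi,amin=60):
    hsv=cv2.cvtColor(img,cv2.COLOR_BGR2HSV);k=cv2.inRange(hsv,np.array(lo),np.array(hi))
    cs,_=cv2.findContours(k,cv2.RETR_EXTERNAL,cv2.CHAIN_APPROX_NONE)
    return [c for c in cs if cv2.contourArea(c)>amin]
E
python3 - <<'E'
from h import *
np.set_printoptions(precision=3,suppress=True)
for n in ['top','scene']:
    im=cv2.imread(f'pics/{n}0.png');m=camera_model(n)
    for nm,lo,hi,z in [('yel',(22,120,90),(34,255,255),.07),('red',(0,170,80),(5,255,255),.105),('blue',(104,150,80),(118,255,255),.0),('orange',(8,150,120),(16,255,255),.10)]:
        for c in comps(im,lo,hi):
            r=cv2.minAreaRect(c)
            if max(r[1])>120: continue
            print(n,nm,np.round(cv2.boxPoints(r)).astype(int).tolist(),onz(m,cv2.boxPoints(r),z)[:,:2].round(3).tolist())
im=cv2.imread('pics/top0.png')[145:225,165:475];cv2.imwrite('pics/ct.png',cv2.resize(im,None,fx=2.58,fy=2.58,interpolation=cv2.INTER_CUBIC))
im=cv2.imread('pics/scene0.png')[130:290,140:440];cv2.imwrite('pics/cs.png',cv2.resize(im,None,fx=2.6,fy=2.6,interpolation=cv2.INTER_CUBIC))
print(np.linalg.norm(get_state()['eef_pos'][:2]), R.from_rotvec(get_state()['eef_rot']).as_matrix())
m=camera_model('wrist');T=m['world_from_camera'];print(m['fx'],T)
E
```

```text
top yel [[456, 300], [499, 288], [506, 312], [463, 324]] [[0.336, -0.38], [0.368, -0.496], [0.304, -0.514], [0.274, -0.398]]
top yel [[412, 266], [431, 265], [432, 298], [414, 299]] [[0.424, -0.263], [0.427, -0.312], [0.34, -0.317], [0.338, -0.268]]
top red [[207, 185], [217, 185], [217, 201], [207, 201]] [[0.624, 0.267], [0.625, 0.241], [0.584, 0.24], [0.583, 0.266]]
top red [[520, 115], [592, 115], [592, 230], [520, 230]] [[0.825, -0.55], [0.833, -0.754], [0.521, -0.738], [0.519, -0.54]]
top blue [[284, 239], [343, 235], [347, 290], [288, 294]] [[0.497, 0.073], [0.51, -0.088], [0.358, -0.099], [0.346, 0.061]]
top blue [[419, 119], [421, 76], [489, 79], [487, 122]] [[0.843, -0.304], [0.969, -0.311], [0.968, -0.511], [0.84, -0.501]]
top blue [[143, 116], [143, 72], [211, 73], [210, 117]] [[0.841, 0.479], [0.97, 0.483], [0.967, 0.289], [0.838, 0.287]]
top orange [[335, 190], [343, 190], [343, 205], [335, 205]] [[0.616, -0.059], [0.617, -0.079], [0.578, -0.08], [0.578, -0.059]]
top orange [[326, 190], [334, 190], [334, 205], [326, 205]] [[0.616, -0.036], [0.616, -0.056], [0.578, -0.057
[... 4436 characters left out ...]
], [262, 120]] [[0.894, -0.035], [0.896, -0.075], [0.839, -0.072], [0.837, -0.032]]
scene orange [[270, 95], [284, 88], [293, 106], [280, 113]] [[0.892, -0.082], [0.896, -0.122], [0.837, -0.12], [0.834, -0.079]]
scene orange [[184, 116], [283, 76], [284, 80], [186, 120]] [[0.941, 0.134], [0.932, -0.137], [0.918, -0.135], [0.928, 0.135]]
scene orange [[348, 46], [385, 22], [422, 80], [385, 104]] [[0.936, -0.332], [0.959, -0.46], [0.752, -0.447], [0.735, -0.326]]
0.4994586293299457 [[ 0.933  0.36  -0.001]
 [ 0.36  -0.933  0.002]
 [ 0.    -0.002 -1.   ]]
361.8295880987286 [[ 0.359  0.883  0.302  0.258]
 [-0.933  0.341  0.113 -0.436]
 [-0.003 -0.323  0.947  0.373]
 [ 0.     0.     0.     1.   ]]
```

```bash
sleep 3; ls pics
```

```text
cs.png
ct.png
scene0.png
top0.png
```

View pics/cs.png

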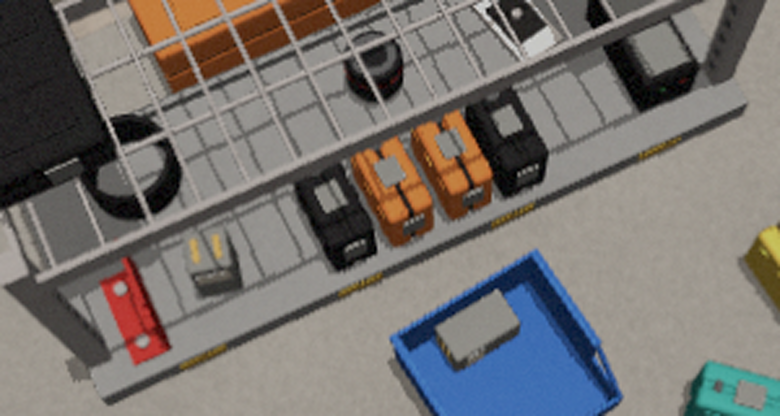

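View pics/ct.png

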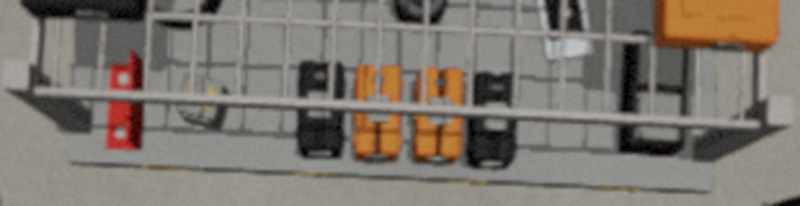

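```bash
cat >> h.py <<'E'
def pose(a,yaw):
    "tool pointing a rad below horizontal, heading yaw, camera side up"
    c,s=np.cos(a),np.sin(a)
    return R.from_euler('z',yaw)*R.from_matrix(np.array([[s,0,c],[0,-1,0],[c,0,-s]]))
def rel(p,Rt,s=None):
    s=s or get_state();R0=R.from_rotvec(s['eef_rot'])
    return np.r_[R0.inv().apply(np.array(p)-s['eef_pos'])*100,(R0.inv()*Rt).as_rotvec()].round(3)
np.set_printoptions(precision=3,suppress=True)
E
python3 - <<'E'
from h import *
print(rel((.413,.1,.26),pose(np.radians(60),0)));print(rel((.413,.1,.164),pose(np.radians(25),0)))
E
```

```text
[ 42.134 -44.428  -2.866  -0.098   0.518   0.359]
[ 42.134 -44.411   6.734  -0.21    1.121   0.326]
```

```bash
python3 -m handwheel '0 10 -11 -4 -0.04 0.15 0.1; 0 20 -22 -4 -0.06 0.3 0.2; 0 30 -32 -4 -0.1 0.5 0.3; 0 36 -38 -3 -0.1 0.7 0.35; 0 42 -44.4 -2 -0.12 0.9 0.35; 0 42 -44.4 2 -0.15 1 0.33; 0 42.1 -44.4 6.7 -0.21 1.12 0.33; 0 42.1 -44.4 6.7 -0.21 1.12 0.33; 0 42.1 -44.4 6.7 -0.21 1.12 0.33; 0 42.1 -44.4 6.7 -0.21 1.12 0.33;0 42.1 -44.4 6.7 -0.21 1.12 0.33'
python3 - <<'E'
from h import *
m=camera_model('wrist');im=camera('wrist')[:,:,::-1];cv2.imwrite('pics/w1.png',im);import pickle;pickle.dump(m,open('w1.pkl','wb'))
print(get_state()['eef_pos'],get_state()['q'],m)
E
```

```text
time_s: 1.48
eef_pos: [0.356, -0.0124, 0.283]
eef_rot: [2.709, 0.021, 1.583]
force: [-0.1, -0.3, 0.0]
opening: 0.998
finger_force: 0.0
[ 0.358 -0.003  0.285] [-0.118 -0.878 -1.086  0.306  0.128  3.059] {'fx': 361.8295880987286, 'fy': 361.8295880987286, 'cx': 322.5554409525457, 'cy': 236.6010663549744, 'k1': 0.011200207938511092, 'world_from_camera': array([[ 0.009,  0.746, -0.666,  0.273],
       [-1.   ,  0.013,  0.001, -0.012],
       [ 0.009,  0.666,  0.746,  0.426],
       [ 0.   ,  0.   ,  0.   ,  1.   ]])}
```

```bash
sleep 4
```

```text
(no output)
```

View pics/w1.png

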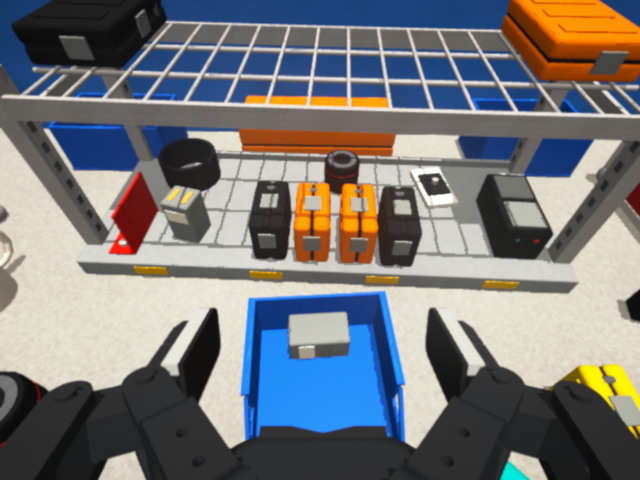

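```bash
python3 - <<'E'
from h import *
import pickle
m=pickle.load(open('w1.pkl','rb'));im=cv2.imread('pics/w1.png');g=cv2.cvtColor(im,cv2.COLOR_BGR2GRAY)
def ref(p,w=3): return cv2.cornerSubPix(g,np.float32(p)[:,None].copy(),(w,w),(-1,-1),(3,30,.01))[:,0]
D={'edge':([(82,260),(575,283)],.03),'case_bot':([(252,255),(288,257),(297,258),(328,262),(341,260),(374,263),(381,262),(415,265)],.03),
'charger':([(494,255),(546,259)],.03),'bat_bot':([(173,237),(196,242),(209,230)],.03),'bat_top':([(162,206),(190,213),(203,193),(180,187)],.1),'stop_bot':([(135,252),(158,212)],.03),'stop_top':([(112,213),(148,172)],.105),'bin':([(248,297),(385,292),(405,385)],.075),'bat_in':([(289,314),(348,312),(350,342),(290,345)],.044)}
for k,(p,z) in D.items():
    q=ref(p);print(k,q.round(1).tolist(),onz(m,p,z)[:,:2].round(4).tolist(),onz(m,q,z)[:,:2].round(4).tolist())
cv2.imwrite('pics/cw.png',cv2.resize(im[155:275,95:425],None,fx=2.4,fy=2.4,interpolation=cv2.INTER_CUBIC))
E
```

```text
edge [[82.0, 260.0], [575.0, 283.0]] [[0.5779, 0.3166], [0.5504, -0.3461]] [[0.5779, 0.3166], [0.5504, -0.3461]]
case_bot [[252.0, 255.0], [288.0, 257.0], [297.0, 258.0], [325.79998779296875, 261.29998779296875], [341.0, 260.0], [374.0, 263.0], [381.0, 262.0], [415.0, 265.0]] [[0.5904, 0.086], [0.5876, 0.0355], [0.5861, 0.0229], [0.5798, -0.0203], [0.5836, -0.0383], [0.5791, -0.0837], [0.581, -0.0935], [0.5766, -0.1398]] [[0.5904, 0.086], [0.5876, 0.0355], [0.5861, 0.0229], [0.581, -0.0172], [0.5836, -0.0383], [0.5791, -0.0837], [0.581, -0.0935], [0.5766, -0.1398]]
charger [[495.20001220703125, 257.20001220703125], [546.0, 259.0]] [[0.5962, -0.2539], [0.5903, -0.3242]] [[0.5922, -0.2543], [0.5903, -0.3242]]
bat_bot [[173.0, 237.0], [198.39999389648438, 244.89999389648438], [209.0, 230.0]] [[0.622, 0.2052], [0.613, 0.1696], [0.6368, 0.1562]] [[0.622, 0.2052], [0.6075, 0.1649], [0.6368, 0.1562]]
bat_top [[162.0, 206.0], [190.0, 213.0], [200.6999969482422, 191.10000610351562], [180.0, 187.0]] [[0.6135, 0.1961], [0.6014, 0.1569], [0.6398, 0.1491], [0.6514, 0.1831]] [[0.6135, 0.1961], [0.6014, 0.1569], [0.6435, 0.1531], [0.6514, 0.1831]]
stop_bot [[135.39999389648438, 253.6999969482422], [157.10000610351562, 211.5]] [[0.5931, 0.2499], [0.6732, 0.2428]] [[0.59, 0.2482], [0.6744, 0.2446]]
stop_top [[112.0, 213.0], [148.0, 172.0]] [[0.5945, 0.2507], [0.6765, 0.233]] [[0.5945, 0.2507], [0.6765, 0.233]]
bin [[248.3000030517578, 297.70001220703125], [385.0, 292.0], [405.0, 385.0]] [[0.4936, 0.0709], [0.5027, -0.0845], [0.3985, -0.0925]] [[0.4927, 0.0704], [0.5027, -0.0845], [0.3985, -0.0925]]
bat_in [[288.8999938964844, 314.70001220703125], [345.70001220703125, 311.70001220703125], [348.29998779296875, 341.70001220703125], [289.5, 344.79998779296875]] [[0.4904, 0.0263], [0.4941, -0.0438], [0.4561, -0.0446], [0.4516, 0.0224]] [[0.4894, 0.0264], [0.4944, -0.0411], [0.4564, -0.0427], [0.4518, 0.023]]
```

```bash
sleep 3
```

```text
(no output)
```

View pics/cw.png

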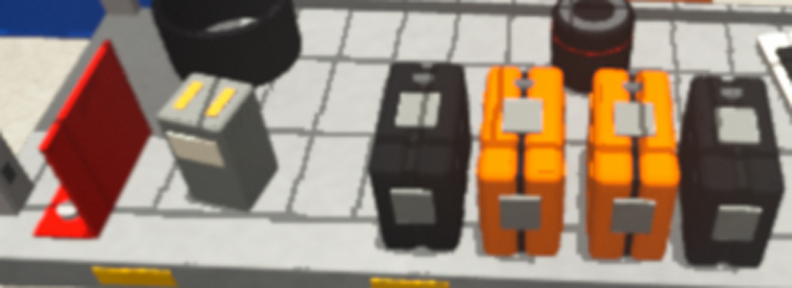

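```bash
cat >> h.py <<'E'
def pd(a,yaw):
    "tool a rad below horizontal, heading yaw, camera side DOWN (q6 near 0)"
    c,s=np.cos(a),np.sin(a)
    return R.from_euler('z',yaw)*R.from_matrix(np.array([[-s,0,c],[0,1,0],[-c,0,-s]]))
A45=np.pi/4
def tcp(g,Rt): return np.array(g)+Rt.apply([0,0,.0187])
E
python3 - <<'E'
from h import *
s=get_state();print(s['eef_pos'],s['q'],R.from_rotvec(s['eef_rot']).as_matrix().round(2).tolist())
Rt=pd(A45,-.32);print(rel((.45,.2,.27),Rt))
E
```

```text
[ 0.358 -0.003  0.285] [-0.118 -0.878 -1.086  0.306  0.128  3.059] [[0.49, 0.03, 0.87], [0.03, -1.0, 0.03], [0.87, 0.01, -0.49]]
[  3.737 -20.013   9.289   0.4    -0.405  -2.865]
```

```bash
python3 -m handwheel '0 1 -4 2 0.02 -0.02 -0.18; 0 2 -8 4 0.05 -0.05 -0.36; 0 3 -12 6 0.07 -0.07 -0.54; 0 3.7 -16 8 0.1 -0.1 -0.72; 0 3.7 -20 9.3 0.12 -0.12 -0.9; 0 3.7 -20 9.3 0.15 -0.15 -1.08; 0 3.7 -20 9.3 0.17 -0.17 -1.26; 0 3.7 -20 9.3 0.2 -0.2 -1.44; 0 3.7 -20 9.3 0.22 -0.22 -1.62; 0 3.7 -20 9.3 0.25 -0.25 -1.8; 0 3.7 -20 9.3 0.27 -0.27 -1.98; 0 3.7 -20 9.3 0.3 -0.3 -2.16'
python3 - <<'E'
from h import *
s=get_state();print(s['eef_pos'],s['q'])
Rt=pd(A45,-.32);print(rel((.45,.2,.27),Rt),rel(tcp((.636,.179,.08),Rt)-Rt.apply([0,0,.13]),Rt))
E
```

```text
time_s: 3.02
eef_pos: [0.453, 0.1868, 0.2655]
eef_rot: [1.186, 2.13, 0.326]
force: [-0.1, -0.1, -0.0]
opening: 1.001
finger_force: 0.0
[0.453 0.187 0.266] [ 0.709 -0.163 -0.572  0.634 -0.53   1.579]
[ 1.008  0.767 -0.66   0.085 -0.101 -0.741] [ 2.084  2.649 14.935  0.085 -0.101 -0.741]
```

```bash
python3 -m handwheel '0.3 1 1 0 0.02 -0.02 -0.18; 0.3 1 1 4 0.04 -0.04 -0.36; 0.3 1.5 1.5 9 0.06 -0.07 -0.54; 0.3 2.1 2.6 14.9 0.085 -0.1 -0.74; 0.3 2.1 2.6 14.9 0.085 -0.1 -0.74; 0.3 2.1 2.6 14.9 0.085 -0.1 -0.74'
python3 - <<'E'
from h import *
s=get_state();print(s['eef_pos'],s['q'],s['opening'])
Rt=pd(A45,-.32);p=tcp((.636,.179,.08),Rt);print(p-Rt.apply([0,0,.13]),rel(p-Rt.apply([0,0,.13]),Rt),rel(p,Rt))
E
```

```text
time_s: 3.78
eef_pos: [0.5611, 0.204, 0.159]
eef_rot: [0.385, 2.331, -0.152]
force: [-1.0, -0.6, -0.0]
opening: 0.701
finger_force: 0.0
[0.561 0.204 0.159] [ 0.649  0.218 -0.53   0.31  -0.621  0.808] 0.7014519624894895
[0.561 0.204 0.159] [ 0.006 -0.015  0.041  0.    -0.002 -0.007] [-0.015 -0.018 13.041  0.    -0.002 -0.007]
```

```bash
python3 -m handwheel '0.3 0 0 4 0 0 0; 0.3 0 0 7 0 0 0; 0.3 0 0 9 0 0 0; 0.3 0 0 11 0 0 0; 0.3 0 0 13 0 0 0; 0.3 0 0 13 0 0 0'
python3 - <<'E'
from h import *
s=get_state();print(s['eef_pos'],s['opening'],s['force'])
im=camera('wrist')[:,:,::-1]
sc=camera('scene')[:,:,::-1][180:280,150:350]
o=np.zeros((480,800,3),np.uint8);o[:384,:512]=cv2.resize(im,(512,384));o[280:480,400:800]=cv2.resize(sc,(400,200))
cv2.imwrite('pics/g1.png',o)
E
```

```text
time_s: 4.53
eef_pos: [0.653, 0.1767, 0.0759]
eef_rot: [0.391, 2.316, -0.142]
force: [0.2, -2.8, 8.2]
opening: 0.701
finger_force: 0.0
[0.653 0.177 0.076] 0.7006686157449834 [ 0.195 -2.844  8.184]
```

```bash
sleep 4
```

```text
(no output)
```

View pics/g1.png

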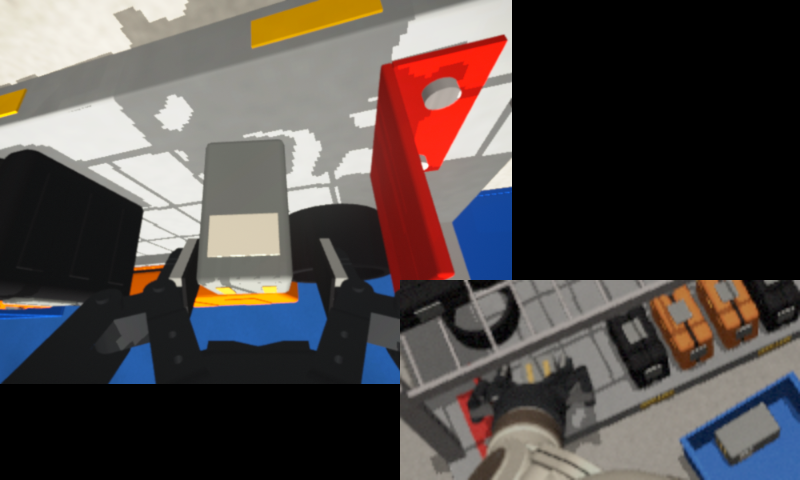

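```bash
python3 -m handwheel '0.3 0 -0.6 0 0 0 0; 0.3 0 -0.6 0 0 0 0; 0.6 0 -0.6 0 0 0 0; 0.7 0 -0.6 0 0 0 0; 0.7 0 -0.6 0 0 0 0; 0.7 0 -0.6 0 0 0 0; 0.7 0 -0.6 0 0 0 0'
python3 - <<'E'
from h import *
s=get_state();print(s['eef_pos'],s['opening'],s['force'],s['finger_force'])
E
```

```text
time_s: 5.5
eef_pos: [0.6468, 0.1714, 0.0689]
eef_rot: [0.382, 2.328, -0.15]
force: [-5.0, 0.6, 6.8]
opening: 0.46
finger_force: 60.3
[0.647 0.171 0.069] 0.4597764857500667 [-5.038  0.62   6.798] 60.33113479614258
```

```bash
python3 -m handwheel '0.7 -0.7 -0.6 -0.7 0 0 0; 0.7 -0.7 -0.6 -3 0 0 0; 0.7 -0.7 -0.6 -7 0 0 0; 0.7 -0.7 -0.6 -12 0 0 0; 0.7 -0.7 -0.6 -17 0 0 0;0.7 -0.7 -0.6 -17 0 0 0'
python3 - <<'E'
from h import *
s=get_state();print(s['eef_pos'],s['q'],s['opening'],s['force'])
Rt=pd(A45,.065);b=np.array([.423,-.012,0])+R.from_euler('z',.065).apply([-.012,0,0]);p=tcp((b[0],b[1],.15),Rt);print(p,rel(p,Rt))
E
```

```text
time_s: 6.25
eef_pos: [0.5347, 0.2028, 0.1962]
eef_rot: [0.381, 2.327, -0.144]
force: [-0.2, 0.9, -1.9]
opening: 0.463
finger_force: 61.1
[0.535 0.203 0.196] [ 0.683  0.123 -0.529  0.416 -0.635  0.839] 0.46303389090418023 [-0.179  0.858 -1.944]
[ 0.424 -0.012  0.137] [  6.659 -23.923   1.364  -0.265   0.004  -0.28 ]
```

```bash
python3 -m handwheel '0.7 0 -5 0 -0.05 0 -0.05; 0.7 1 -11 0 -0.1 0 -0.1; 0.7 3 -17 1 -0.17 0 -0.17; 0.7 5 -21 1.3 -0.22 0 -0.23; 0.7 6.6 -23.9 1.4 -0.26 0 -0.28; 0.7 6.6 -23.9 1.4 -0.26 0 -0.28; 0.7 6.6 -23.9 1.4 -0.26 0 -0.28'
python3 - <<'E'
from h import *
s=get_state();print(s['eef_pos'],s['q'],s['opening'],s['force'])
Rt=pd(A45,.065);b=np.array([.423,-.012,0])+R.from_euler('z',.065).apply([-.012,0,0]);p=tcp((b[0],b[1],.06),Rt);print(p,rel(p,Rt))
E
```

```text
time_s: 7.12
eef_pos: [0.4294, -0.0148, 0.1411]
eef_rot: [-0.071, 2.366, 0.021]
force: [-0.5, 0.2, -1.5]
opening: 0.461
finger_force: 61.7
[ 0.429 -0.015  0.141] [-0.118 -0.236 -1.088 -0.049  0.118 -0.13 ] 0.4612074289457761 [-0.522  0.217 -1.514]
[ 0.424 -0.012  0.047] [ 6.949  0.375  6.391 -0.009 -0.011 -0.001]
```

```bash
cat > t.py <<'E'
from h import *
s=get_state();print(s['eef_pos'],s['q'])
Rt=pd(np.radians(48),-.45);b=np.array([.423,-.012,0])+R.from_euler('z',.065).apply([-.015,0,0])
for z in (.14,.09,.06):
    p=tcp((b[0],b[1],z),Rt);print(p,rel(p,Rt))
E
python3 t.py
```

```text
[ 0.429 -0.015  0.141] [-0.118 -0.236 -1.088 -0.049  0.118 -0.13 ]
[ 0.419 -0.018  0.126] [ 1.782 -0.292  0.353  0.343  0.042  0.374]
[ 0.419 -0.018  0.076] [ 5.279 -0.262  3.928  0.343  0.042  0.374]
[ 0.419 -0.018  0.046] [ 7.376 -0.245  6.072  0.343  0.042  0.374]
```

```bash
python3 -m handwheel '0.7 0.5 -0.1 0 0.11 0.01 0.12; 0.7 1 -0.2 0.2 0.22 0.03 0.24; 0.7 1.8 -0.3 0.4 0.34 0.04 0.37; 0.7 1.8 -0.3 0.4 0.34 0.04 0.37; 0.7 1.8 -0.3 0.4 0.34 0.04 0.37'; python3 t.py
```

```text
time_s: 7.75
eef_pos: [0.4198, -0.0168, 0.1259]
eef_rot: [0.524, 2.358, -0.203]
force: [0.2, -0.1, -2.3]
opening: 0.463
finger_force: 61.6
[ 0.42  -0.017  0.126] [ 0.288 -0.142 -1.013  0.105 -0.461  0.581]
[ 0.419 -0.018  0.126] [-0.032 -0.169  0.001  0.008  0.003  0.01 ]
[ 0.419 -0.018  0.076] [ 3.324 -0.166  3.708  0.008  0.003  0.01 ]
[ 0.419 -0.018  0.046] [ 5.337 -0.164  5.932  0.008  0.003  0.01 ]
```

```bash
python3 -m handwheel '0.7 1.7 0 1.9 0 0 0; 0.7 3.3 0 3.7 0 0 0; 0.7 4.3 0 4.8 0 0 0; 0.7 5 0 5.6 0 0 0; 0.7 5 0 5.6 0 0 0'; python3 t.py
```

```text
time_s: 8.38
eef_pos: [0.4293, -0.0143, 0.0574]
eef_rot: [0.537, 2.367, -0.213]
force: [0.4, -1.0, -2.4]
opening: 0.459
finger_force: 62.0
[ 0.429 -0.014  0.057] [ 0.291  0.11  -1.088 -0.203 -0.468  0.597]
[ 0.419 -0.018  0.126] [-4.014 -0.855 -5.617 -0.005 -0.007  0.005]
[ 0.419 -0.018  0.076] [-0.696 -0.82  -1.876 -0.005 -0.007  0.005]
[ 0.419 -0.018  0.046] [ 1.294 -0.8    0.368 -0.005 -0.007  0.005]
```

```bash
sed -i 's/np.radians(48),-.45/np.radians(54),-.55/;s/(.14,.09,.06)/(.068,.058)/' t.py; python3 t.py
```

```text
[ 0.429 -0.014  0.057] [ 0.291  0.11  -1.088 -0.203 -0.468  0.597]
[ 0.417 -0.019  0.053] [ 0.964 -0.914 -0.242  0.058  0.098  0.083]
[ 0.417 -0.019  0.043] [ 1.627 -0.907  0.506  0.058  0.098  0.083]
```

```bash
python3 -m handwheel '0.7 0.5 -0.4 -0.3 0.06 0.1 0.08; 0.7 1 -0.9 -0.2 0.06 0.1 0.08; 0.7 1.3 -0.9 0.1 0.06 0.1 0.08; 0.7 1.6 -0.9 0.5 0.06 0.1 0.08; 0.7 1.6 -0.9 0.5 0.06 0.1 0.08'; python3 t.py
```

```text
time_s: 9.0
eef_pos: [0.4175, -0.0181, 0.0429]
eef_rot: [0.683, 2.436, -0.226]
force: [0.4, 0.4, -1.5]
opening: 0.461
finger_force: 62.4
[ 0.418 -0.018  0.043] [ 0.276  0.118 -1.013 -0.016 -0.447  0.718]
[ 0.417 -0.019  0.053] [-0.602 -0.065 -0.793 -0.002 -0.001  0.004]
[ 0.417 -0.019  0.043] [-0.015 -0.062  0.017 -0.002 -0.001  0.004]
```

```bash
python3 -m handwheel '0.7 0.1 0 0.13 0 0 0; 0.7 0.2 0 0.25 0 0 0;0.7 0.2 0 0.25 0 0 0'; python3 -m handwheel '0.5 0 0 0 0 0 0; 0.35 0 0 0 0 0 0;0.3 0 0 0 0 0 0; 0.3 0 0 0 0 0 0; 0.3 0 0 -2 0 0 0; 0.3 0 0 -5 0 0 0; 0.3 -2 0 -9 0 0 0; 0.3 -5 0 -13 0 0 0;0.3 -5 0 -13 0 0 0'
python3 - <<'E'
from h import *
s=get_state();print(s['eef_pos'],s['q'])
cv2.imwrite('pics/top2.png',camera('top')[:,:,::-1])
im=camera('wrist')[:,:,::-1];m=camera_model('wrist');sc=camera('scene')[:,:,::-1][130:330,150:470]
o=np.zeros((600,800,3),np.uint8);o[:600,:800]=cv2.resize(sc,(800,500))[0:1].repeat(600,0)*0
o[:400,:640]=cv2.resize(sc,(640,400));o[400:,:266]=cv2.resize(im,(266,200));cv2.imwrite('pics/b2.png',o)
E
```

```text
time_s: 9.38
eef_pos: [0.4198, -0.0186, 0.0426]
eef_rot: [0.684, 2.428, -0.228]
force: [-4.9, -2.0, 14.6]
opening: 0.463
finger_force: 63.6
time_s: 10.5
eef_pos: [0.3906, 0.0024, 0.1797]
eef_rot: [0.685, 2.427, -0.217]
force: [-0.5, 0.8, -0.5]
opening: 0.7
finger_force: 0.0
[0.391 0.002 0.18 ] [ 0.381 -0.249 -0.811  0.592 -0.491  0.826]
```

```bash
sleep 4
```

```text
(no output)
```

View pics/b2.png

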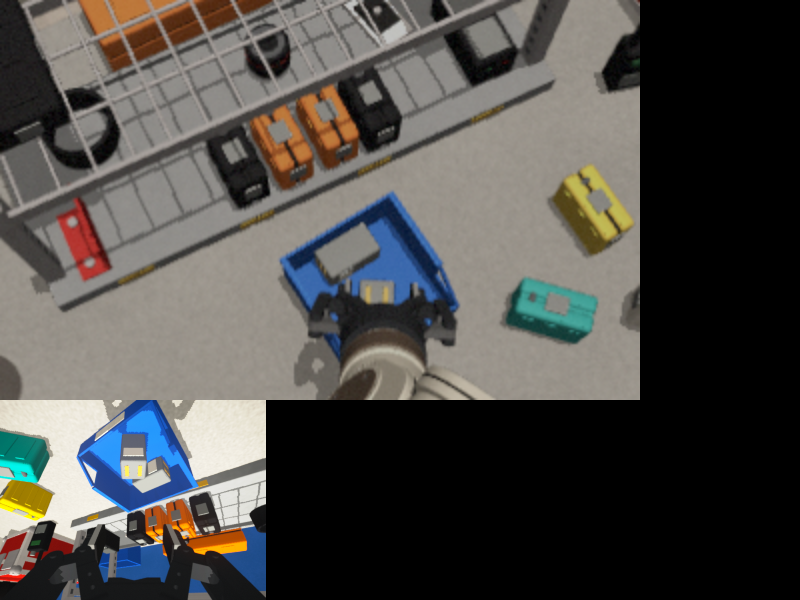

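```bash
cat >> h.py <<'E'
def pr(a,yaw=-.0415): return pd(a,yaw)*R.from_euler('z',-np.pi/2)
def P(y,z=.045,x0=.611): return np.array([x0+.0415*(y+.195),y,z])
E
python3 - <<'E'
from h import *
Rt=pr(A45);p=P(-.195)-Rt.apply([0,0,.15]);print(p,rel(p,Rt),rel(p+[-.04,0,.06],Rt),rel((.4,-.05,.25),Rt))
E
```

```text
[ 0.505 -0.191  0.151] [-14.903 -10.166  13.642  -0.145  -0.405  -1.934] [-15.647 -12.275   6.786  -0.145  -0.405  -1.934] [-7.509 -3.684 -3.942 -0.145 -0.405 -1.934]
```

```bash
python3 -m handwheel '0.6 -3 -1 -3 0 -0.03 -0.15; 1 -6 -2 -4 -0.02 -0.06 -0.33; 1 -7.5 -3.7 -4 -0.04 -0.1 -0.51; 1 -9 -5 -2 -0.05 -0.14 -0.69; 1 -11 -7 1 -0.06 -0.18 -0.87; 1 -13 -9 3 -0.08 -0.22 -1.05; 1 -15 -11 5 -0.09 -0.26 -1.23; 1 -15.6 -12.3 6.8 -0.1 -0.3 -1.41; 1 -15.6 -12.3 6.8 -0.12 -0.34 -1.59; 1 -15.6 -12.3 6.8 -0.13 -0.37 -1.77; 1 -15.6 -12.3 6.8 -0.145 -0.4 -1.93; 1 -14.9 -10.2 13.6 -0.145 -0.405 -1.934'
python3 - <<'E'
from h import *
s=get_state();print(s['eef_pos'],s['q'],s['opening'])
Rt=pr(A45);print(rel(P(-.195)-Rt.apply([0,0,.15]),Rt),rel(P(-.195),Rt))
E
```

```text
time_s: 12.15
eef_pos: [0.5018, -0.1931, 0.1631]
eef_rot: [-1.725, 1.797, -0.758]
force: [1.1, -1.0, 1.4]
opening: -0.002
finger_force: 0.0
[ 0.502 -0.193  0.163] [-0.569  0.001 -0.824  0.023  0.363 -1.961] -0.002425674420322007
[-0.272  0.64   1.06  -0.008 -0.005  0.003] [-0.339  0.764 16.06  -0.008 -0.005  0.003]
```

```bash
python3 -m handwheel '1 -0.3 0.7 3 0 0 0; 1 -0.3 0.7 7 0 0 0; 1 -0.3 0.7 11 0 0 0; 1 -0.3 0.7 14 0 0 0; 1 -0.3 0.7 16 0 0 0; 1 -0.3 0.7 16 0 0 0;1 -0.3 0.7 16 0 0 0'
python3 - <<'E'
from h import *
s=get_state();print(s['eef_pos'],s['q'],s['force'])
Rt=pr(A45);print([rel(P(y),Rt) for y in(-.195,-.15,-.1,0,.045)])
E
```

```text
time_s: 13.02
eef_pos: [0.6073, -0.1914, 0.0406]
eef_rot: [-1.728, 1.802, -0.743]
force: [-0.3, 0.3, -0.1]
opening: -0.001
finger_force: 0.0
[ 0.607 -0.191  0.041] [-0.435  0.433 -0.743 -0.35   0.276 -1.856] [-0.289  0.274 -0.06 ]
[array([ 0.343, -0.583, -0.037,  0.001,  0.001, -0.001]), array([-4.161, -0.576, -0.032,  0.001,  0.001, -0.001]), array([-9.165, -0.569, -0.026,  0.001,  0.001, -0.001]), array([-19.174,  -0.555,  -0.015,   0.001,   0.001,  -0.001]), array([-23.678,  -0.549,  -0.009,   0.001,   0.001,  -0.001])]
```

```bash
python3 -m handwheel '1 -1 -0.5 0 0 0 0; 1 -2.5 -0.5 0 0 0 0; 1 -3.5 -0.5 0 0 0 0; 1 -4 -0.5 0 0 0 0; 1 -4.5 -0.5 0 0 0 0; 1 -5 -0.5 0 0 0 0; 1 -5.5 -0.5 0 0 0 0; 1 -6 -0.5 0 0 0 0; 1 -6.5 -0.5 0 0 0 0; 1 -7 -0.5 0 0 0 0'
python3 - <<'E'
from h import *
import pickle
s=get_state();print(s['eef_pos'],s['force'],s['ft_torque'])
m=camera_model('wrist');cv2.imwrite('pics/w3.png',camera('wrist')[:,:,::-1]);pickle.dump(m,open('w3.pkl','wb'))
cv2.imwrite('pics/s3.png',camera('scene')[:,:,::-1])
sc=cv2.imread('pics/s3.png')[150:250,230:390];w=cv2.imread('pics/w3.png')
o=np.zeros((600,800,3),np.uint8);o[:400,:640]=cv2.resize(sc,(640,400),interpolation=cv2.INTER_CUBIC);o[400:,:266]=cv2.resize(w,(266,200));cv2.imwrite('pics/v3.png',o)
E
```

```text
time_s: 14.28
eef_pos: [0.6151, -0.1224, 0.0456]
eef_rot: [-1.726, 1.802, -0.748]
force: [-1.1, -4.8, -0.3]
opening: 0.002
finger_force: 0.5
[ 0.615 -0.122  0.046] [-1.135 -4.772 -0.345] [-0.51   0.93  -0.565]
```

```bash
sleep 4
```

```text
(no output)
```

View pics/v3.png

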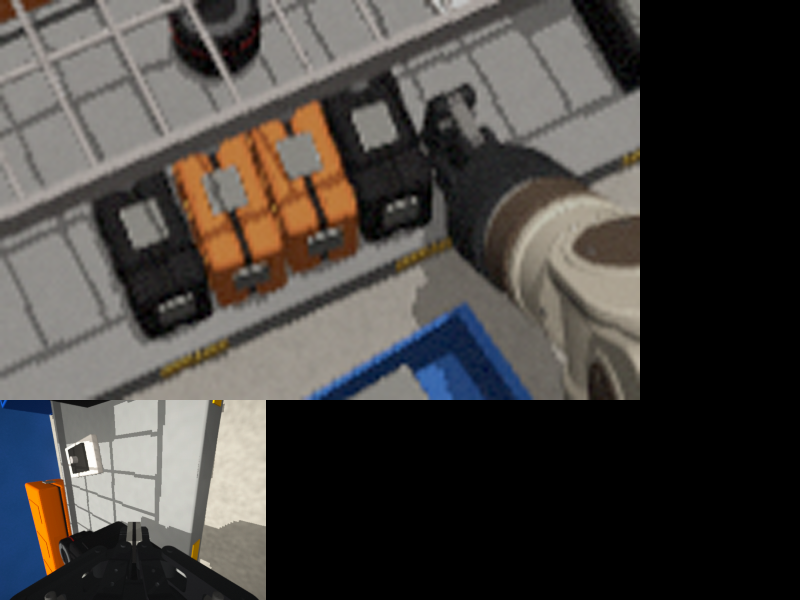

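```bash
cat > chk.py <<'E'
from h import *
import sys
s=get_state();print(s['eef_pos'],s['force'],s['ft_torque'])
m=camera_model('scene');im=camera('scene')[:,:,::-1].copy();cv2.imwrite('pics/%s.png'%sys.argv[1],im)
hsv=cv2.cvtColor(im,cv2.COLOR_BGR2HSV)
k=cv2.inRange(hsv,(0,0,105),(179,50,255))
n,l,st,ce=cv2.connectedComponentsWithStats(k,connectivity=4)
Rr=R.from_euler('z',-.0415).as_matrix()[:2,:2]
for i in range(1,n):
    w=onz(m,ce[i],.1)[0]
    if 25<st[i,4]<150 and .55<w[0]<.68 and -.3<w[1]<.25:
        c=max(cv2.findContours((l==i).astype(np.uint8),0,1)[0],key=len)
        b=onz(m,cv2.boxPoints(cv2.minAreaRect(c)),.1)[:,:2]
        e=max((b[1]-b[0],b[2]-b[1]),key=lambda v:abs(v[0]));
        print('label',ce[i].round(1),st[i,4],'rack xy rel stop',(Rr.T@(w[:2]-[.632,.2484])).round(4),'ang',np.arctan(e[1]/e[0]).round(3))
for c in comps(im,(8,150,120),(16,255,255),40):
    w=onz(m,c.reshape(-1,2).mean(0),.1)[0]
    if .57<w[0]<.66: 
        b=onz(m,cv2.boxPoints(cv2.minAreaRect(c)),.1)[:,:2];e=max((b[1]-b[0],b[2]-b[1]),key=lambda v:abs(v[0]));print('or',b.mean(0),np.arctan(e[1]/e[0]).round(3))
E
python3 -m handwheel '1 -0.7 0 0 0 0 0; 1 -1.4 0 0 0 0 0; 1 -2.1 0 0 0 0 0; 1 -2.8 0 0 0 0 0; 1 -3.5 0 0 0 0 0; 1 -4.2 0 0 0 0 0; 1 -4.9 0 0 0 0 0; 1 -5.6 0 0 0 0 0; 1 -6.3 0 0 0 0 0; 1 -7 0 0 0 0 0'; python3 chk.py s4
```

```text
time_s: 15.62
eef_pos: [0.618, -0.0516, 0.0456]
eef_rot: [-1.727, 1.8, -0.746]
force: [-0.3, -3.6, -2.7]
opening: -0.0
finger_force: 2.1
[ 0.618 -0.052  0.046] [-0.292 -3.642 -2.712] [-0.567  1.197 -0.663]
label [338.2 162.9] 27 rack xy rel stop [ 0.029 -0.389] ang -0.163
label [324.2 169.2] 30 rack xy rel stop [ 0.028 -0.351] ang -0.118
label [309.2 175.7] 26 rack xy rel stop [ 0.028 -0.311] ang -0.1
label [295.8 192.9] 76 rack xy rel stop [ 0.002 -0.264] ang -0.183
label [277.  199.3] 85 rack xy rel stop [ 0.006 -0.218] ang -0.171
label [257.7 207.2] 85 rack xy rel stop [ 0.007 -0.17 ] ang -0.197
label [239.1 214.8] 72 rack xy rel stop [ 0.008 -0.123] ang -0.215
or [0.622 0.094] -0.171
or [0.619 0.057] -0.207
or [0.617 0.02 ] -0.202
```

```bash
sed -e "s/^s=get_state.*//;s/im=camera('scene').*/im=cv2.imread('pics\/%s.png'%sys.argv[1])/" chk.py > chkf.py; for f in scene0 s3; do echo $f; python3 chkf.py $f; done
```

```text
scene0
label [346.9 159. ] 42 rack xy rel stop [ 0.029 -0.412] ang -0.137
label [334.9 176.1] 81 rack xy rel stop [ 0.001 -0.366] ang -0.078
label [311.5 185.4] 58 rack xy rel stop [ 0.003 -0.306] ang 0.012
label [289.3 195.6] 88 rack xy rel stop [ 0.002 -0.248] ang 0.07
label [269.5 203.4] 27 rack xy rel stop [ 0.004 -0.198] ang -0.032
label [264.9 206.1] 57 rack xy rel stop [ 0.002 -0.186] ang -0.03
or [0.615 0.015] -0.007
or [ 0.614 -0.011] -0.004
or [ 0.613 -0.046] -0.04
or [ 0.612 -0.072] -0.029
s3
label [338.2 162.9] 27 rack xy rel stop [ 0.029 -0.389] ang -0.163
label [332.7 174.8] 48 rack xy rel stop [ 0.006 -0.363] ang -0.209
label [323.2 181.1] 91 rack xy rel stop [ 0.001 -0.335] ang -0.148
label [304.3 188.5] 83 rack xy rel stop [ 0.003 -0.287] ang -0.19
label [287.  196.6] 56 rack xy rel stop [ 0.002 -0.242] ang -0.122
label [264.4 206.3] 67 rack xy rel stop [ 0.002 -0.184] ang -0.03
label [236.8 207.8] 38 rack xy rel stop [ 0.027 -0.125] ang -0.058
label [222.4 214.4] 34 rack xy rel stop [ 0.026 -0.089] ang -0.069
or [0.616 0.025] -0.148
or [ 0.613 -0.012] -0.157
or [ 0.613 -0.049] -0.164
```

```bash
python3 - <<'E'
from h import *
Rt=pr(A45,.6);Rh=pr(A45,.28)
for r,p in ((Rh,P(-.085,.045,.618)),(Rt,P(-.085,.045,.628))): print(rel(p,r))
E
```

```text
[ 3.433 -0.346  0.46  -0.002 -0.225 -0.227]
[ 3.393 -1.051  1.168 -0.002 -0.451 -0.453]
```

```bash
python3 -m handwheel '1 1.5 0 0 0 0 0; 1 3 0 0 0 0 0; 1 3.4 -0.2 0.2 0 -0.11 -0.11; 1 3.4 -0.4 0.5 0 -0.22 -0.23; 1 3.4 -0.7 0.8 0 -0.34 -0.34; 1 3.4 -1 1.2 0 -0.45 -0.45; 1 3.4 -1 1.2 0 -0.45 -0.45; 1 3.4 -1 1.2 0 -0.45 -0.45'
python3 chk.py s5;python3 - <<'E'
from h import *
s=get_state();print(s['q']);Rt=pr(A45,.6)
for y in (-.085,-.05,-.03): print(rel(P(y,.045,.628),Rt))
E
```

```text
time_s: 16.68
eef_pos: [0.6317, -0.0871, 0.0441]
eef_rot: [-2.123, 1.131, -0.469]
force: [-0.3, 1.0, -0.4]
opening: -0.002
finger_force: 0.0
[ 0.632 -0.087  0.044] [-0.276  0.97  -0.353] [-0.371  0.586 -0.01 ]
label [338.3 162.9] 27 rack xy rel stop [ 0.029 -0.389] ang -0.163
label [323.6 169.3] 32 rack xy rel stop [ 0.029 -0.35 ] ang -0.13
label [323.  175.3] 42 rack xy rel stop [ 0.015 -0.342] ang -0.915
label [309.2 175.6] 32 rack xy rel stop [ 0.028 -0.312] ang -0.065
label [309.1 195.6] 71 rack xy rel stop [-0.018 -0.289] ang -0.056
label [295.6 193. ] 80 rack xy rel stop [ 0.002 -0.264] ang -0.183
label [276.8 199.6] 84 rack xy rel stop [ 0.005 -0.217] ang -0.17
label [257.6 207.4] 87 rack xy rel stop [ 0.007 -0.169] ang -0.454
label [239.  214.8] 71 rack xy rel stop [ 0.008 -0.123] ang -0.214
label [220.9 215. ] 29 rack xy rel stop [ 0.026 -0.085] ang -0.005
or [0.622 0.095] -0.201
or [0.619 0.058] -0.207
or [0.617 0.021] -0.202
[-0.428  0.496 -0.51   0.082  0.649 -2.427]
[-0.03  -0.218  0.052 -0.001 -0.004 -0.005]
[-2.851 -1.684  1.525 -0.001 -0.004 -0.005]
[-4.462 -2.521  2.366 -0.001 -0.004 -0.005]
```

```bash
python3 -m handwheel '1 -1.6 -1 0.9 0 0 0; 1 -2.5 -1.5 1.3 0 0 0; 1 -3 -1.8 1.6 0 0 0; 1 -3.5 -2 1.9 0 0 0; 1 -4 -2.3 2.1 0 0 0; 1 -4.5 -2.5 2.4 0 0 0; 1 -5 -2.8 2.6 0 0 0'
python3 chk.py s6
```

```text
time_s: 17.6
eef_pos: [0.6362, -0.0252, 0.0457]
eef_rot: [-2.126, 1.13, -0.472]
force: [0.5, -4.3, -2.3]
opening: -0.004
finger_force: 2.3
[ 0.636 -0.025  0.046] [ 0.453 -4.312 -2.312] [-1.267  0.784 -0.638]
label [338.2 162.9] 27 rack xy rel stop [ 0.029 -0.389] ang -0.163
label [324.1 169.1] 34 rack xy rel stop [ 0.029 -0.351] ang -0.118
label [314.2 180.1] 84 rack xy rel stop [ 0.013 -0.317] ang -0.364
label [297.2 181. ] 26 rack xy rel stop [ 0.028 -0.28 ] ang -0.111
label [296.5 187.6] 44 rack xy rel stop [ 0.013 -0.271] ang -0.479
label [287.2 196.2] 64 rack xy rel stop [ 0.003 -0.243] ang -0.177
label [264.7 204.8] 47 rack xy rel stop [ 0.005 -0.187] ang 0.022
label [247.  212.3] 83 rack xy rel stop [ 0.006 -0.142] ang -0.19
label [227.6 220.6] 94 rack xy rel stop [ 0.007 -0.094] ang -0.207
or [0.623 0.12 ] -0.187
or [0.619 0.084] -0.188
or [0.618 0.047] -0.195
```

```bash
python3 - <<'E'
from h import *
Rt=pr(A45,.6)
for y,x0 in ((-.032,.629),(-.032,.643),(-.02,.643),(.01,.643),(.03,.643)): print(rel(P(y,.045,x0),Rt))
E
```

```text
[ 0.674  0.364 -0.271 -0.001 -0.005 -0.003]
[ 1.457 -0.455  0.551 -0.001 -0.005 -0.003]
[ 0.491 -0.96   1.055 -0.001 -0.005 -0.003]
[-1.926 -2.221  2.314 -0.001 -0.005 -0.003]
[-3.537 -3.061  3.154 -0.001 -0.005 -0.003]
```

```bash
python3 -m handwheel '1 0.7 0.4 -0.3 0 0 0; 1 1.5 -0.4 0.5 0 0 0; 1 0.9 -0.8 0.8 0 0 0; 1 0.5 -1 1 0 0 0; 1 0 -1.2 1.3 0 0 0; 1 -0.5 -1.5 1.6 0 0 0; 1 -1 -1.7 1.8 0 0 0; 1 -1.5 -2 2.1 0 0 0; 1 -1.9 -2.2 2.3 0 0 0'
python3 chk.py s7
```

```text
time_s: 18.77
eef_pos: [0.6535, 0.0081, 0.0466]
eef_rot: [-2.125, 1.128, -0.476]
force: [0.7, -5.9, 2.2]
opening: 0.001
finger_force: 3.1
[0.653 0.008 0.047] [ 0.686 -5.852  2.21 ] [-1.086  0.124 -0.94 ]
label [338.2 162.9] 27 rack xy rel stop [ 0.029 -0.389] ang -0.163
label [324.  169.2] 33 rack xy rel stop [ 0.028 -0.351] ang -0.131
label [328.6 175.4] 145 rack xy rel stop [ 0.009 -0.353] ang -0.131
label [309.3 175.4] 29 rack xy rel stop [ 0.029 -0.312] ang -0.1
label [312.4 178.8] 55 rack xy rel stop [ 0.017 -0.315] ang -0.198
label [296.9 182.3] 39 rack xy rel stop [ 0.025 -0.278] ang 0.061
label [272.9 203.4] 87 rack xy rel stop [ 0.001 -0.205] ang -0.113
label [255.2 210.8] 44 rack xy rel stop [ 0.001 -0.161] ang -0.023
label [288.7 211.3] 41 rack xy rel stop [-0.033 -0.23 ] ang -0.042
label [250.9 213.2] 29 rack xy rel stop [ 0.    -0.149] ang -0.15
label [233.2 221.5] 59 rack xy rel stop [-0.001 -0.104] ang -0.008
label [215.1 230. ] 97 rack xy rel stop [-0.002 -0.059] ang -0.128
or [0.62  0.154] -0.138
or [0.617 0.118] -0.122
or [0.616 0.081] -0.146
```

```bash
python3 -m handwheel '1 -0.4 -0.2 0.2 0 0 0; 1 -0.8 -0.4 0.4 0 0 0; 1 -1.2 -0.6 0.6 0 0 0; 1 -1.6 -0.8 0.8 0 0 0; 1 -1.8 -0.9 0.9 0 0 0; 1 -2 -1 1 0 0 0'
python3 chk.py s8 | grep -v '0.02. -0.[23]'
```

```text
time_s: 19.58
eef_pos: [0.6539, 0.0326, 0.0465]
eef_rot: [-2.124, 1.128, -0.475]
force: [1.8, -6.4, 2.9]
opening: -0.001
finger_force: 3.2
[0.654 0.033 0.046] [ 1.757 -6.353  2.872] [-1.088  0.05  -0.9  ]
label [314.  180.7] 116 rack xy rel stop [ 0.011 -0.316] ang -0.543
label [298.1 185.1] 41 rack xy rel stop [ 0.017 -0.278] ang -0.154
label [263.8 208.3] 95 rack xy rel stop [-0.002 -0.181] ang -0.107
label [244.9 217.2] 85 rack xy rel stop [-0.003 -0.133] ang -0.148
label [279.8 215.3] 31 rack xy rel stop [-0.034 -0.207] ang -0.035
label [226.2 227. ] 80 rack xy rel stop [-0.007 -0.085] ang -0.004
label [207.  236.1] 71 rack xy rel stop [-0.008 -0.037] ang 0.008
label [197.2 241.1] 31 rack xy rel stop [-0.009 -0.012] ang -0.059
or [0.617 0.177] -0.098
or [0.615 0.141] -0.09
or [0.616 0.103] -0.097
```

```bash
python3 -m handwheel '1 -0.2 -0.1 0.1 0 0 0; 1 -0.4 -0.2 0.2 0 0 0; 1 -0.6 -0.3 0.3 0 0 0; 1 -0.7 -0.4 0.4 0 0 0'
python3 chk.py s9 | grep -v '0.02. -0.[23]'
```

```text
time_s: 20.12
eef_pos: [0.6546, 0.0407, 0.0464]
eef_rot: [-2.125, 1.13, -0.477]
force: [-2.0, -11.2, 6.5]
opening: 0.002
finger_force: 6.0
[0.655 0.041 0.046] [ -2.04  -11.238   6.455] [-1.529  0.182 -1.224]
label [314.5 181.6] 142 rack xy rel stop [ 0.009 -0.316] ang -0.066
label [297.6 185.5] 48 rack xy rel stop [ 0.017 -0.276] ang -0.163
label [260.9 209.6] 95 rack xy rel stop [-0.002 -0.174] ang -0.105
label [277.1 216.4] 32 rack xy rel stop [-0.033 -0.201] ang 0.039
label [242.2 219. ] 87 rack xy rel stop [-0.004 -0.126] ang -0.015
label [224.8 227.9] 50 rack xy rel stop [-0.007 -0.081] ang -0.002
label [202.5 238.7] 43 rack xy rel stop [-0.009 -0.025] ang -0.064
or [0.616 0.184] -0.062
or [0.614 0.148] -0.066
or [0.615 0.111] -0.068
```

```bash
python3 -m handwheel '1 -0.1 -0.1 0.1 0 0 0; 1 -0.2 -0.1 0.1 0 0 0; 1 -0.3 -0.2 0.2 0 0 0; 1 -0.3 -0.2 0.2 0 0 0;1 -0.3 -0.2 0.2 0 0 0'
python3 chk.py s10 | grep -v '0.02. -0.[23]'
```

```text
time_s: 20.8
eef_pos: [0.6565, 0.0417, 0.0466]
eef_rot: [-2.125, 1.135, -0.483]
force: [-0.0, -14.9, 3.9]
opening: -0.001
finger_force: 7.8
[0.657 0.042 0.047] [ -0.023 -14.858   3.932] [-2.37   0.049 -2.005]
label [297.7 185.2] 42 rack xy rel stop [ 0.017 -0.277] ang -0.188
label [260.5 209.1] 97 rack xy rel stop [-0.    -0.173] ang -0.082
label [276.6 216.3] 29 rack xy rel stop [-0.033 -0.2  ] ang 0.019
label [241.8 218.6] 88 rack xy rel stop [-0.003 -0.125] ang -0.069
label [224.6 227.9] 47 rack xy rel stop [-0.007 -0.081] ang -0.002
label [202.5 238.7] 43 rack xy rel stop [-0.009 -0.025] ang -0.064
or [0.616 0.185] -0.041
or [0.615 0.148] -0.066
or [0.616 0.111] -0.06
```

```bash
python3 -m handwheel '1 1 0.5 -0.5 0 0 0; 1 2.4 1.2 -1.2 0 0 0; 1 2.4 1.2 -4 0 0 0; 1 2.4 1.2 -9 0 0 0; 1 2.4 1.2 -15 0 0 0; 1 2.4 1.2 -19 0 0 0;1 2.4 1.2 -19 0 0 0'
python3 chk.py s11 | grep -v '0.02. -0.[23]'
python3 - <<'E'
from h import *
im=camera('top')[:,:,::-1].copy();m=camera_model('top');cv2.imwrite('pics/top3.png',im)
for nm,lo,hi,z in [('teal',(80,100,60),(95,255,255),.07),('white',(0,0,170),(179,40,255),.07),('yel',(22,100,60),(36,255,255),.07)]:
    for f in ('top','scene'):
        mm=camera_model(f)
        for c in comps(im if f=='top' else cv2.imread('pics/s11.png'),lo,hi,150):
            b=cv2.boxPoints(cv2.minAreaRect(c));w=onz(mm,b,z)[:,:2]
            if .15<w.mean(0)[0]<.5 and -.55<w.mean(0)[1]<-.1: print(nm,f,w.round(3).tolist(),w.mean(0))
Rt=pd(np.radians(50),.057);p=tcp((.381,-.291,.045),Rt);s=get_state()
print(s['q'],s['eef_pos']);print(rel(p-Rt.apply([0,0,.15]),Rt))
E
```

```text
time_s: 21.72
eef_pos: [0.5486, -0.0543, 0.1734]
eef_rot: [-2.123, 1.128, -0.474]
force: [-0.1, -0.1, -0.4]
opening: -0.001
finger_force: 0.0
[ 0.549 -0.054  0.173] [-0.079 -0.134 -0.374] [-0.378  0.579 -0.04 ]
label [260.4 209. ] 99 rack xy rel stop [ 0.    -0.173] ang -0.082
label [241.9 218.5] 91 rack xy rel stop [-0.003 -0.126] ang -0.069
label [223.4 228.7] 72 rack xy rel stop [-0.007 -0.077] ang -0.002
label [204.  238.4] 68 rack xy rel stop [-0.01  -0.029] ang 0.01
label [230.  258.2] 26 rack xy rel stop [-0.079 -0.064] ang -0.078
or [0.616 0.184] -0.041
or [0.615 0.148] -0.066
or [0.616 0.111] -0.056
teal scene [[0.308, -0.122], [0.348, -0.165], [0.281, -0.232], [0.243, -0.189]] [ 0.295 -0.177]
white top [[0.18, -0.287], [0.306, -0.325], [0.29, -0.378], [0.165, -0.34]] [ 0.235 -0.332]
white scene [[0.506, -0.338], [0.502, -0.358], [0.384, -0.319], [0.388, -0.3]] [ 0.445 -0.329]
white scene [[0.474, -0.238], [0.52, -0.462], [-0.093, -0.519], [-0.109, -0.315]] [ 0.198 -0.384]
yel top [[0.336, -0.361], [0.372, -0.497], [0.303, -0.515], [0.268, -0.379]] [ 0.32  -0.438]
yel scene [[0.319, -0.461], [0.333, -0.515], [0.305, -0.52], [0.292, -0.466]] [ 0.312 -0.491]
yel scene [[0.35, -0.449], [0.365, -0.506], [0.337, -0.512], [0.322, -0.454]] [ 0.344 -0.48 ]
[-0.438  0.132 -0.597  0.366  0.654 -2.44 ] [ 0.548 -0.053  0.171]
[  6.025  26.087 -22.637   0.229   0.374   1.946]
```

```bash
cat > y.py <<'E'
from h import *
s=get_state();print(s['q'],s['eef_pos'],s['force'],s['opening'])
Rt=pd(np.radians(52),.057);g=np.array([.381,-.291,.054])+R.from_euler('z',.057).apply([-.008,0,0]);p=tcp(g,Rt)
for d in ([0,0,.14],[0,0,.0]): print(p+d,rel(p+d,Rt))
E
python3 y.py
```

```text
[-0.438  0.132 -0.597  0.366  0.654 -2.44 ] [ 0.548 -0.053  0.171] [ 0.049  0.166 -0.299] 0.002500875584313864
[ 0.385 -0.291  0.179] [ 10.529  18.373 -19.662   0.195   0.397   1.952]
[ 0.385 -0.291  0.039] [10.524 28.293 -9.783  0.195  0.397  1.952]
```

```bash
python3 -m handwheel '0.5 1 0 -3 0.02 0.04 0.17; 0.1 2 1 -6 0.03 0.07 0.35; 0.1 3 3 -10 0.05 0.1 0.53; 0.1 4 5 -14 0.07 0.14 0.71; 0.1 6 8 -17 0.09 0.18 0.89; 0.1 8 11 -19 0.1 0.21 1.06; 0.1 9 14 -20 0.12 0.25 1.24; 0.1 10 16 -20 0.14 0.28 1.42; 0.1 10.5 18.4 -19.7 0.16 0.32 1.6; 0.1 10.5 18.4 -19.7 0.18 0.36 1.78; 0.1 10.5 18.4 -19.7 0.195 0.397 1.95;0.1 10.5 18.4 -19.7 0.195 0.397 1.95'; python3 y.py
python3 - <<'E'
from h import *
m=camera_model('scene');im=camera('scene')[:,:,::-1].copy();cv2.imwrite('pics/s12.png',im)
t=camera('top')[:,:,::-1].copy();cv2.imwrite('pics/t12.png',t)
for f,i in (('scene',im),('top',t)):
  for c in comps(i,(22,100,60),(36,255,255),60):
    b=cv2.boxPoints(cv2.minAreaRect(c));w=onz(camera_model(f),b,.07)[:,:2];print(f,w.round(3).tolist())
E
```

```text
time_s: 23.32
eef_pos: [0.3848, -0.2896, 0.1783]
eef_rot: [-0.078, 2.478, 0.026]
force: [0.5, -0.2, -0.1]
opening: 0.896
finger_force: 0.0
[-0.988  0.003 -0.62   0.578  0.563 -0.943] [ 0.385 -0.29   0.178] [ 0.51  -0.244 -0.12 ] 0.8960222230829773
[ 0.385 -0.291  0.179] [-0.027 -0.122 -0.096  0.003 -0.001  0.005]
[ 0.385 -0.291  0.039] [ 8.582 -0.112 10.944  0.003 -0.001  0.005]
scene [[0.421, -0.249], [0.428, -0.315], [0.333, -0.316], [0.328, -0.251]]
scene [[0.355, -0.475], [0.364, -0.507], [0.337, -0.512], [0.329, -0.48]]
top [[0.343, -0.389], [0.372, -0.496], [0.304, -0.515], [0.275, -0.409]]
top [[0.426, -0.257], [0.429, -0.313], [0.342, -0.317], [0.339, -0.261]]
```

```bash
python3 -m handwheel '0.1 2.5 -0.1 3.2 0 0 0; 0.1 5 -0.1 6.4 0 0 0; 0.1 6.5 -0.1 8.3 0 0 0; 0.1 7.5 -0.1 9.6 0 0 0; 0.1 8.2 -0.1 10.5 0 0 0; 0.1 8.6 -0.1 10.9 0 0 0; 0.1 8.6 -0.1 10.9 0 0 0'; python3 y.py
```

```text
time_s: 24.3
eef_pos: [0.3833, -0.2918, 0.0402]
eef_rot: [-0.074, 2.478, 0.024]
force: [0.6, -0.0, -0.6]
opening: 0.895
finger_force: 0.0
[-0.994  0.274 -0.807  0.121  0.563 -0.945] [ 0.383 -0.292  0.04 ] [ 0.593 -0.045 -0.588] 0.8953316327522691
[ 0.385 -0.291  0.179] [ -8.655   0.081 -10.889   0.001  -0.001   0.002]
[ 0.385 -0.291  0.039] [-0.045  0.091  0.15   0.001 -0.001  0.002]
```

```bash
python3 -m handwheel '0.3 0 0 0 0 0 0; 0.45 0 0 0 0 0 0; 0.6 0 0 0 0 0 0; 0.6 0 0 0 0 0 0; 0.6 0 0 0 0 0 0; 0.6 -0.6 0 -0.8 0 0 0; 0.6 -2 0 -2.5 0 0 0; 0.6 -5 0 -6.4 0 0 0; 0.6 -8 0 -10.2 0 0 0; 0.6 -9.8 0 -12.5 0 0 0; 0.6 -9.8 0 -12.5 0 0 0'; python3 y.py; python3 chk.py s13 | head -1; python3 - <<'E'
from h import *
for n in ('top','scene'):
  m=camera_model(n);i=camera(n)[:,:,::-1].copy();cv2.imwrite(f'pics/{n}13.png',i)
  for c in comps(i,(22,100,60),(36,255,255),60):
    b=cv2.boxPoints(cv2.minAreaRect(c));print(n,b.mean(0),onz(m,b,.2)[:,:2].round(3).tolist())
E
```

```text
time_s: 25.68
eef_pos: [0.3844, -0.2926, 0.2021]
eef_rot: [-0.075, 2.476, 0.018]
force: [-0.3, -0.0, -3.7]
opening: 0.553
finger_force: 62.6
[-0.992 -0.028 -0.58   0.642  0.562 -0.943] [ 0.384 -0.293  0.202] [-0.312 -0.018 -3.678] 0.5529843636001163
[ 0.385 -0.291  0.179] [ 1.387  0.198  1.808 -0.004  0.002  0.005]
[ 0.385 -0.291  0.039] [10.025  0.283 12.825 -0.004  0.002  0.005]
[ 0.384 -0.293  0.202] [-0.312 -0.018 -3.678] [-0.076  1.019  0.01 ]
top [484.868 304.538] [[0.352, -0.354], [0.376, -0.441], [0.315, -0.458], [0.292, -0.371]]
top [436.969 283.128] [[0.424, -0.259], [0.429, -0.319], [0.343, -0.325], [0.338, -0.265]]
scene [502.231 250.154] [[0.284, -0.299], [0.273, -0.337], [0.255, -0.329], [0.267, -0.291]]
scene [460.364 206.633] [[0.425, -0.251], [0.436, -0.326], [0.358, -0.329], [0.348, -0.255]]
```

```bash
cat > pl.py <<'E'
from h import *
s=get_state();print(s['q'],s['eef_pos'],s['force'],s['opening'])
Rt=pd(np.radians(52),-.0415)
for p in ((.47,-.12,.20),(.50,-.012,.18),(.53,-.012,.13),(.58,-.0166,.09),(.617,-.0166,.078),(.617,-.0166,.0705)): print(p,rel(p,Rt))
E
python3 pl.py
```

```text
[-0.992 -0.023 -0.586  0.641  0.562 -0.943] [ 0.383 -0.29   0.197] [-0.215  0.471 -2.774] 0.5477170295635184
(0.47, -0.12, 0.2) [-7.804 16.499  5.773  0.063 -0.003  0.078]
(0.5, -0.012, 0.18) [-9.429 27.102  9.591  0.063 -0.003  0.078]
(0.53, -0.012, 0.13) [-8.728 26.918 15.376  0.063 -0.003  0.078]
(0.58, -0.0166, 0.09) [-10.197  26.159  21.58    0.063  -0.003   0.078]
(0.617, -0.0166, 0.078) [-12.378  25.941  24.793   0.063  -0.003   0.078]
(0.617, -0.0166, 0.0705) [-11.918  25.94   25.385   0.063  -0.003   0.078]
```

```bash
python3 -m handwheel '0.6 -2 4 1 0.01 0 0.02; 0.6 -4 8.5 3 0.03 0 0.04; 0.6 -6 12.5 4.5 0.04 0 0.06; 0.6 -7.8 16.5 5.8 0.06 0 0.08; 0.6 -8.5 20.5 7.2 0.063 -0.003 0.078; 0.6 -9 24 8.6 0.063 -0.003 0.078; 0.6 -9.4 27 9.6 0.063 -0.003 0.078; 0.6 -9 27 12.5 0.063 -0.003 0.078; 0.6 -8.7 26.9 15.4 0.063 -0.003 0.078; 0.6 -8.7 26.9 15.4 0.063 -0.003 0.078'; python3 pl.py
```

```text
time_s: 27.08
eef_pos: [0.5279, -0.0133, 0.1259]
eef_rot: [0.049, 2.486, -0.021]
force: [0.1, -0.8, -2.4]
opening: 0.554
finger_force: 62.9
[-0.015  0.03  -0.813  0.072 -0.018  0.019] [ 0.528 -0.013  0.126] [ 0.075 -0.761 -2.434] 0.5536516478615642
(0.47, -0.12, 0.2) [ -0.256 -10.92   -9.115  -0.002  -0.008   0.002]
(0.5, -0.012, 0.18) [-1.084 -0.001 -5.995 -0.002 -0.008  0.002]
(0.53, -0.012, 0.13) [-0.413  0.136 -0.205 -0.002 -0.008  0.002]
(0.58, -0.0166, 0.09) [-1.95  -0.109  6.024 -0.002 -0.008  0.002]
(0.617, -0.0166, 0.078) [-4.149  0.045  9.228 -0.002 -0.008  0.002]
(0.617, -0.0166, 0.0705) [-3.692  0.047  9.822 -0.002 -0.008  0.002]
```

```bash
python3 -m handwheel '0.6 -1 0 2.5 0 -0.008 0; 0.6 -1.9 -0.1 6 0 -0.008 0; 0.6 -3 0 7.6 0 -0.008 0; 0.6 -4.1 0 9.2 0 -0.008 0; 0.6 -4.1 0 9.2 0 -0.008 0;0.6 -4.1 0 9.2 0 -0.008 0'; python3 pl.py
```

```text
time_s: 27.82
eef_pos: [0.6187, -0.0178, 0.0837]
eef_rot: [0.05, 2.469, -0.022]
force: [0.2, 0.7, -3.0]
opening: 0.553
finger_force: 63.0
[-0.021  0.275 -0.679 -0.056 -0.015  0.014] [ 0.619 -0.018  0.084] [ 0.223  0.713 -3.01 ] 0.5530314466509466
(0.47, -0.12, 0.2) [  4.077 -10.872 -18.058  -0.003   0.009   0.002]
(0.5, -0.012, 0.18) [  3.31    0.05  -14.934  -0.003   0.009   0.002]
(0.53, -0.012, 0.13) [ 4.077  0.191 -9.155 -0.003  0.009  0.002]
(0.58, -0.0166, 0.09) [ 2.643 -0.047 -2.902 -0.003  0.009  0.002]
(0.617, -0.0166, 0.078) [ 0.497  0.111  0.338 -0.003  0.009  0.002]
(0.617, -0.0166, 0.0705) [ 0.964  0.113  0.925 -0.003  0.009  0.002]
```

```bash
python3 -m handwheel '0.6 0.4 0.1 0.4 0 0.009 0; 0.6 0.7 0.1 0.7 0 0.009 0; 0.6 0.9 0.1 0.9 0 0.009 0; 0.6 0.9 0.1 0.9 0 0.009 0'; python3 pl.py | tail -1; python3 chk.py s14 | grep label
```

```text
time_s: 28.32
eef_pos: [0.6188, -0.0166, 0.0717]
eef_rot: [0.05, 2.476, -0.022]
force: [-0.6, -0.3, -2.5]
opening: 0.55
finger_force: 63.3
(0.617, -0.0166, 0.0705) [ 0.219 -0.007 -0.016 -0.002  0.002  0.002]
label [338.2 162.9] 27 rack xy rel stop [ 0.029 -0.389] ang -0.163
label [324.  169.2] 31 rack xy rel stop [ 0.028 -0.351] ang -0.153
label [309.3 175.4] 29 rack xy rel stop [ 0.029 -0.312] ang -0.1
label [296.8 194.6] 71 rack xy rel stop [-0.004 -0.265] ang -0.106
label [280.3 197.6] 66 rack xy rel stop [ 0.006 -0.227] ang -0.337
label [260.5 209. ] 96 rack xy rel stop [ 0.    -0.173] ang -0.082
label [241.9 218.5] 91 rack xy rel stop [-0.003 -0.126] ang -0.069
label [224.7 227.9] 48 rack xy rel stop [-0.007 -0.081] ang -0.002
label [288.2 228.6] 26 rack xy rel stop [-0.072 -0.211] ang -0.473
label [202.4 238.7] 44 rack xy rel stop [-0.009 -0.025] ang 0.012
```

```bash
python3 -m handwheel '0.6 0.1 0 0.12 0 0 0; 0.6 0.2 0 0.24 0 0 0; 0.6 0.2 0 0.24 0 0 0'; python3 -m handwheel '0.45 0 0 0 0 0 0; 0.3 0 0 0 0 0 0; 0.3 0 0 0 0 0 0; 0.3 0 0 0 0 0 0; 0.3 0 0 -2 0 0 0; 0.3 0 0 -6 0 0 0; 0.3 0 0 -11 0 0 0; 0.3 0 0 -16 0 0 0;0.3 0 0 -16 0 0 0'; python3 chk.py s15 | egrep '\[(29|26|24|22|20)'
```

```text
time_s: 28.75
eef_pos: [0.6208, -0.0167, 0.0718]
eef_rot: [0.05, 2.47, -0.022]
force: [-6.7, 0.2, 12.5]
opening: 0.554
finger_force: 65.3
time_s: 29.88
eef_pos: [0.5207, -0.0121, 0.1988]
eef_rot: [0.05, 2.468, -0.022]
force: [0.5, -0.2, -0.4]
opening: 0.703
finger_force: 0.0
label [296.7 194.2] 69 rack xy rel stop [-0.002 -0.265] ang -0.106
label [260.5 209.1] 97 rack xy rel stop [-0.    -0.173] ang -0.082
label [241.8 218.5] 89 rack xy rel stop [-0.003 -0.125] ang -0.069
label [224.7 227.9] 48 rack xy rel stop [-0.007 -0.081] ang -0.002
label [202.5 238.7] 43 rack xy rel stop [-0.009 -0.025] ang -0.064
```

```bash
cat > pu.py <<'E'
from h import *
s=get_state();print(s['q'],s['eef_pos'],s['force'],s['opening'])
Rt=pr(A45,.6);t=Rt.apply([0,0,1])
for n,p in (('pre',P(-.09,.045,.625)-.17*t),('in',P(-.09,.045,.625)),('c',P(-.055,.045,.625)),('e',P(-.01,.045,.625))): print(n,np.round(p,3),rel(p,Rt))
E
python3 pu.py
```

```text
[-0.011 -0.115 -0.722  0.294 -0.022  0.022] [ 0.521 -0.012  0.197] [ 0.404 -0.218  0.181] 0.6986434434082036
pre [ 0.53  -0.158  0.165] [  0.77  -14.512   3.472  -0.266  -0.454  -2.018]
in [ 0.629 -0.09   0.045] [ 0.673 -7.282 18.858 -0.266 -0.454 -2.018]
c [ 0.631 -0.055  0.045] [ 0.668 -3.779 18.849 -0.266 -0.454 -2.018]
e [ 0.633 -0.01   0.045] [ 0.66   0.725 18.838 -0.266 -0.454 -2.018]
```

```bash
python3 -m handwheel '0.6 0 -2 -1 -0.02 -0.04 -0.18; 1 0 -5 -1.5 -0.05 -0.08 -0.36; 1 0 -8 -1.5 -0.07 -0.12 -0.54; 1 0 -11 -1.5 -0.1 -0.16 -0.72; 1 0 -14 -1 -0.12 -0.2 -0.9; 1 0 -14.5 0 -0.14 -0.25 -1.08; 1 0 -14.5 0 -0.17 -0.29 -1.26; 1 0 -14.5 0 -0.19 -0.33 -1.44; 1 0.3 -14.5 1 -0.22 -0.37 -1.62; 1 0.5 -14.5 2 -0.24 -0.41 -1.8; 1 0.8 -14.5 3 -0.26 -0.45 -2; 1 0.8 -14.5 3.5 -0.266 -0.454 -2.018'; python3 pu.py
```

```text
time_s: 31.42
eef_pos: [0.5294, -0.1581, 0.1593]
eef_rot: [-2.132, 1.125, -0.455]
force: [0.6, -0.3, -0.7]
opening: 0.0
finger_force: 0.0
[-0.668  0.245 -0.457  0.589  0.737 -2.73 ] [ 0.529 -0.158  0.159] [ 0.644 -0.303 -0.728] 6.136652979526218e-05
pre [ 0.53  -0.158  0.165] [ 0.025 -0.47  -0.373  0.006  0.005 -0.003]
in [ 0.629 -0.09   0.045] [ 0.116 -0.577 16.627  0.006  0.005 -0.003]
c [ 0.631 -0.055  0.045] [-2.687 -2.061 18.115  0.006  0.005 -0.003]
e [ 0.633 -0.01   0.045] [-6.29  -3.969 20.028  0.006  0.005 -0.003]
```

```bash
python3 -m handwheel '1 0 -0.5 4 0 0 0; 1 0 -0.5 9 0 0 0; 1 0.1 -0.6 13 0 0 0; 1 0.1 -0.6 16.6 0 0 0; 1 -1.5 -1.4 17.5 0 0 0; 1 -2.7 -2.1 18.1 0 0 0; 1 -3.2 -2.3 18.4 0 0 0; 1 -3.7 -2.6 18.6 0 0 0; 1 -4.2 -2.9 18.9 0 0 0; 1 -4.7 -3.1 19.2 0 0 0'; python3 pu.py; python3 chk.py s16 | egrep '\[ ?(29|26|27|28|24|22|20)|or'
```

```text
time_s: 32.67
eef_pos: [0.6329, -0.0303, 0.0489]
eef_rot: [-2.13, 1.125, -0.463]
force: [0.5, -2.4, 1.6]
opening: 0.003
finger_force: 1.0
[-0.32   0.462 -0.567 -0.     0.596 -2.32 ] [ 0.633 -0.03   0.049] [ 0.521 -2.397  1.641] 0.00268637171034538
pre [ 0.53  -0.158  0.165] [  4.723   2.921 -19.313   0.003   0.     -0.001]
in [ 0.629 -0.09   0.045] [ 4.73   2.867 -2.313  0.003  0.    -0.001]
c [ 0.631 -0.055  0.045] [ 1.922  1.383 -0.834  0.003  0.    -0.001]
e [ 0.633 -0.01   0.045] [-1.688 -0.524  1.067  0.003  0.    -0.001]
label [297.2 181. ] 28 rack xy rel stop [ 0.028 -0.28 ] ang -0.098
label [298.6 186.5] 57 rack xy rel stop [ 0.013 -0.277] ang -0.153
label [290.2 197.5] 86 rack xy rel stop [-0.004 -0.248] ang 0.025
label [260.4 209. ] 98 rack xy rel stop [ 0.    -0.173] ang -0.082
label [241.9 218.5] 90 rack xy rel stop [-0.003 -0.126] ang -0.069
label [224.7 227.9] 48 rack xy rel stop [-0.007 -0.081] ang -0.002
label [203.9 238.3] 65 rack xy rel stop [-0.01  -0.029] ang 0.011
or [0.616 0.185] -0.036
or [0.615 0.148] -0.066
or [0.616 0.111] -0.06
```

```bash
cat > ya.py <<'E'
from h import *
import sys
m=camera_model('scene')
for f in sys.argv[1:]:
  for c in comps(cv2.imread(f'pics/{f}.png'),(22,100,60),(36,255,255),60):
    b=onz(m,cv2.boxPoints(cv2.minAreaRect(c)),.1)[:,:2]
    if b.mean(0)[0]>.55:
        e=max((b[1]-b[0],b[2]-b[1]),key=lambda v:abs(v[0]));print(f,b.mean(0),np.arctan(e[1]/e[0]).round(3),len(c))
E
python3 ya.py s14 s15 s16
```

```text
s14 [ 0.63  -0.014] -0.055 96
s15 [ 0.603 -0.012] -0.055 133
s16 [0.604 0.006] 0.089 190
```

```bash
python3 - <<'E'
from h import *
Rt=pr(A45,.6)
for y,x0 in ((-.037,.622),(-.037,.609),(-.02,.609),(-.005,.609)): print(rel(P(y,.046,x0),Rt))
E
```

```text
[ 0.391  0.746 -0.348  0.003  0.002 -0.001]
[-0.343  1.507 -1.103  0.003  0.002 -0.001]
[-1.706  0.786 -0.383  0.003  0.002 -0.001]
[-2.908  0.15   0.252  0.003  0.002 -0.001]
```

```bash
python3 -m handwheel '1 0.4 0.7 -0.3 0 0 0; 1 -0.3 1.5 -1.1 0 0 0; 1 -0.9 1.2 -0.8 0 0 0; 1 -1.3 1 -0.6 0 0 0; 1 -1.7 0.8 -0.4 0 0 0; 1 -2 0.6 -0.2 0 0 0; 1 -2.3 0.5 -0.1 0 0 0; 1 -2.6 0.3 0.1 0 0 0; 1 -2.9 0.1 0.3 0 0 0'; python3 pu.py; python3 chk.py s17 | egrep '\[ ?(29|26|27|28|24|22|20)|or'; python3 ya.py s17
```

```text
time_s: 33.85
eef_pos: [0.617, -0.0051, 0.0452]
eef_rot: [-2.131, 1.126, -0.46]
force: [-1.2, -1.9, -0.2]
opening: -0.005
finger_force: 1.1
[-0.279  0.442 -0.632 -0.065  0.574 -2.278] [ 0.617 -0.005  0.045] [-1.159 -1.854 -0.158] -0.004869968742901468
pre [ 0.53  -0.158  0.165] [  7.674   2.754 -19.658   0.005   0.002  -0.002]
in [ 0.629 -0.09   0.045] [ 7.709  2.678 -2.658  0.005  0.002 -0.002]
c [ 0.631 -0.055  0.045] [ 4.902  1.194 -1.177  0.005  0.002 -0.002]
e [ 0.633 -0.01   0.045] [ 1.294 -0.713  0.728  0.005  0.002 -0.002]
label [296.2 181.4] 33 rack xy rel stop [ 0.028 -0.278] ang -0.098
label [299.9 189.3] 138 rack xy rel stop [ 0.006 -0.277] ang -0.056
label [289.8 194.8] 72 rack xy rel stop [ 0.003 -0.25 ] ang -0.089
label [279. 200.] 85 rack xy rel stop [ 0.002 -0.222] ang -0.04
label [260.4 209. ] 98 rack xy rel stop [ 0.    -0.173] ang -0.082
label [241.8 218.5] 90 rack xy rel stop [-0.003 -0.125] ang -0.015
label [224.7 227.9] 48 rack xy rel stop [-0.007 -0.081] ang -0.002
label [203.9 238.3] 65 rack xy rel stop [-0.01  -0.028] ang 0.081
or [0.616 0.185] -0.041
or [0.615 0.148] -0.066
or [0.616 0.111] -0.056
s17 [0.607 0.041] -0.092 95
s17 [0.606 0.016] -0.116 94
```

```bash
python3 - <<'E'
from h import *
Rt=pr(A45,.6)
for y,x0 in ((-.011,.609),(-.011,.62),(-.003,.62),(.002,.62)): print(rel(P(y,.046,x0),Rt))
E
```

```text
[ 0.485  0.2   -0.322  0.005  0.002 -0.002]
[ 1.106 -0.446  0.316  0.005  0.002 -0.002]
[ 0.464 -0.785  0.654  0.005  0.002 -0.002]
[ 0.063 -0.997  0.865  0.005  0.002 -0.002]
```

```bash
python3 -m handwheel '1 0.5 0.2 -0.3 0 0 0; 1 1.1 -0.4 0.3 0 0 0; 1 0.7 -0.7 0.5 0 0 0; 1 0.5 -0.8 0.7 0 0 0; 1 0.3 -0.9 0.8 0 0 0; 1 0.1 -1 0.9 0 0 0; 1 -0.1 -1.1 1 0 0 0; 1 -0.1 -1.1 1 0 0 0'; python3 pu.py | head -1; python3 chk.py s18 | egrep '\[ ?(29|26|27|28|24|22|20)|or'; python3 ya.py s18
```

```text
time_s: 34.9
eef_pos: [0.6323, -0.0043, 0.0472]
eef_rot: [-2.133, 1.137, -0.48]
force: [-1.5, -22.0, 4.5]
opening: -0.002
finger_force: 10.8
[-0.259  0.449 -0.609 -0.072  0.547 -2.253] [ 0.632 -0.004  0.047] [ -1.544 -21.991   4.54 ] -0.001599519173694369
label [288.1 191.8] 42 rack xy rel stop [ 0.012 -0.249] ang -0.178
label [278.8 199.3] 88 rack xy rel stop [ 0.004 -0.222] ang -0.095
label [241.5 218.3] 88 rack xy rel stop [-0.002 -0.125] ang -0.146
label [224.7 227.8] 48 rack xy rel stop [-0.007 -0.081] ang -0.002
label [203.8 238.4] 66 rack xy rel stop [-0.01  -0.028] ang 0.011
or [0.617 0.185] -0.021
or [0.615 0.148] -0.066
or [0.616 0.111] -0.06
s18 [0.607 0.03 ] -0.081 144
```

```bash
python3 -m handwheel '1 1 0.5 -0.5 0 0 0; 1 2.4 1.2 -1.2 0 0 0; 1 2.4 1.2 -4 0 0 0; 1 2.4 1.2 -9 0 0 0; 1 2.4 1.2 -15 0 0 0; 1 -2 -1 -20 0 0 0;1 -6 -2 -20 0 0 0;1 -6 -2 -20 0 0 0;1 -6 -2 -20 0 0 0'; python3 chk.py s19 | egrep '\[ ?(29|26|27|28|24|22|20)|or|^\['; python3 ya.py s19; python3 - <<'E'
from h import *
import pickle
m=camera_model('wrist');im=camera('wrist')[:,:,::-1].copy();cv2.imwrite('pics/w19.png',im);pickle.dump(m,open('w19.pkl','wb'))
print(get_state()['q'],topx(m,[[.632,.2464,.03],[.587,.2464,.03],[.577,.0064,.03],[.622,.0064,.1]]))
E
```

```text
time_s: 36.08
eef_pos: [0.4907, -0.0183, 0.2022]
eef_rot: [-2.131, 1.124, -0.46]
force: [-0.6, -0.3, -0.5]
opening: 0.003
finger_force: 0.0
[ 0.491 -0.018  0.202] [-0.57  -0.338 -0.546] [-0.407  0.537 -0.005]
label [296.2 181.4] 33 rack xy rel stop [ 0.028 -0.278] ang -0.098
label [292.3 199.9] 138 rack xy rel stop [-0.011 -0.249] ang -0.065
label [278.8 199.3] 88 rack xy rel stop [ 0.004 -0.222] ang -0.095
label [241.6 218.3] 90 rack xy rel stop [-0.002 -0.125] ang -0.091
label [224.6 227.8] 49 rack xy rel stop [-0.007 -0.081] ang -0.002
label [220.4 230.3] 26 rack xy rel stop [-0.008 -0.07 ] ang 0.002
label [203.7 238.4] 67 rack xy rel stop [-0.01  -0.028] ang -0.191
or [0.616 0.185] -0.021
or [0.615 0.148] -0.053
or [0.616 0.111] -0.06
s19 [0.607 0.03 ] -0.081 151
[-0.418 -0.043 -0.68   0.457  0.644 -2.426] [[274.1   282.916]
 [292.239 308.837]
 [390.705 177.768]
 [304.58  151.77 ]]
```

```bash
python3 -c "
import cv2
im=cv2.imread('pics/w19.png')[120:345,200:440];im=cv2.rotate(im,cv2.ROTATE_90_CLOCKWISE);cv2.imwrite('pics/f19.png',cv2.resize(im,None,fx=2.5,fy=2.5,interpolation=cv2.INTER_CUBIC))"
sleep 3
```

```text
(no output)
```

View pics/f19.png

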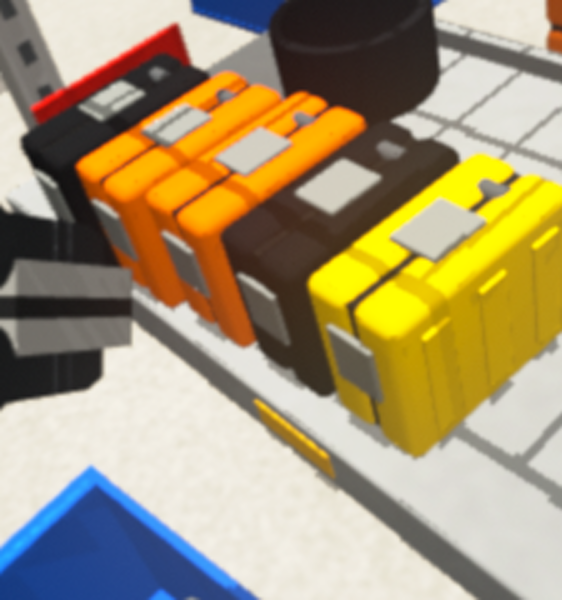

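```bash
python3 - <<'E'
from h import *
import pickle
m=pickle.load(open('w19.pkl','rb'));Rr=R.from_euler('z',-.0415).as_matrix()[:2,:2]
def f(n,pts,z):
    p=np.array(pts)/2.5;o=np.c_[200+p[:,1],344-p[:,0]];w=onz(m,o,z)[:,:2];print(n,((w-[.632,.2484])@Rr).round(4).tolist())
f('plate top f,b',[(33,105),(180,26)],.105)
f('labels',[(111,98),(177,124),(253,151),(340,186),(438,228)],.1)
f('bottoms right',[(180,303),(250,345),(332,393),(418,456)],.03)
f('top front left corner',[(22,150),(77,170),(148,197),(222,237),(309,285)],.09)
f('deck edge',[(150,305),(500,600)],.03)
# same labels in w1 (initial): red plate top there
m1=pickle.load(open('w1.pkl','rb'));w=onz(m1,[(113.8,213.3),(139.6,172.5)],.105)[:,:2];print(((w-[.632,.2484])@Rr))
sc=camera_model('scene');im=cv2.imread('pics/s19.png')
for c in comps(im,(0,150,60),(6,255,255),40):
    b=cv2.boxPoints(cv2.minAreaRect(c))
    if b[:,0].max()<260: print('red',b.round(1).tolist(),((onz(sc,b,.105)[:,:2]-[.632,.2484])@Rr).round(4).tolist(),((onz(sc,b,.033)[:,:2]-[.632,.2484])@Rr).round(4).tolist())
E
```

```text
plate top f,b [[-0.0411, 0.0002], [0.0443, -0.0073]]
labels [[-0.012, -0.0242], [-0.0075, -0.0749], [-0.0018, -0.1231], [0.0021, -0.1722], [0.0047, -0.2193]]
bottoms right [[-0.0462, -0.094], [-0.0421, -0.1429], [-0.0376, -0.1913], [-0.0378, -0.2385]]
top front left corner [[-0.057, -0.0039], [-0.0493, -0.0461], [-0.0411, -0.0947], [-0.0383, -0.1445], [-0.0358, -0.1938]]
deck edge [[-0.0563, -0.0827], [-0.0612, -0.2959]]
[[-0.038 -0.002]
 [ 0.043 -0.002]]
red [[176.1999969482422, 234.0], [189.3000030517578, 228.39999389648438], [204.5, 264.20001220703125], [191.39999389648438, 269.79998779296875]] [[0.0253, 0.0247], [0.0248, -0.0073], [-0.0692, -0.0076], [-0.0685, 0.0236]] [[0.0575, 0.0334], [0.057, -0.0008], [-0.0436, -0.0011], [-0.0429, 0.0323]]
```

```bash
cat > nu.py <<'E'
from h import *
s=get_state();print(s['eef_pos'],s['force'])
Rt=pr(A45);Rr=R.from_euler('z',-.0415).as_matrix()[:2,:2]
def Q(x,y,z): return np.r_[np.array([.632,.2484])+Rr@[x,y],z]
for n,p in (('hi',Q(-.15,-.026,.15)),('start1',Q(-.09,-.026,.048)),('c1',Q(-.068,-.026,.048)),('start2',Q(-.085,-.075,.048)),('c2',Q(-.062,-.075,.048))): print(n,p,rel(p,Rt))
E
python3 nu.py
```

```text
[ 0.491 -0.019  0.202] [ 0.835 -0.451 -0.172]
hi [0.481 0.229 0.15 ] [-20.958  -5.659  12.976   0.006   0.455   0.452]
start1 [0.541 0.226 0.048] [-17.33   -1.905  23.597   0.006   0.455   0.452]
c1 [0.563 0.225 0.048] [-16.013  -3.161  24.833   0.006   0.455   0.452]
start2 [0.544 0.177 0.048] [-13.106  -0.116  21.804   0.006   0.455   0.452]
c2 [0.567 0.176 0.048] [-11.729  -1.429  23.097   0.006   0.455   0.452]
```

```bash
python3 -m handwheel '1 -4 -1.5 1 0 0.1 0.1; 1 -8.5 -3 3 0 0.2 0.2; 1 -13 -4 6 0 0.3 0.3; 1 -17.5 -5 9.5 0 0.4 0.4; 1 -21 -5.6 13 0 0.455 0.45; 1 -20 -4.5 16.5 0 0.455 0.45; 1 -18.5 -3 20.5 0 0.455 0.45; 1 -17.3 -1.9 23.6 0 0.455 0.45; 1 -17.3 -1.9 23.6 0 0.455 0.45; 1 -17.3 -1.9 23.6 0 0.455 0.45'; python3 nu.py
```

```text
time_s: 37.42
eef_pos: [0.5409, 0.2259, 0.0479]
eef_rot: [-1.736, 1.803, -0.746]
force: [0.4, 0.4, 0.5]
opening: 0.001
finger_force: 0.0
[0.541 0.226 0.048] [0.392 0.436 0.514]
hi [0.481 0.229 0.15 ] [  0.015  -2.925 -11.474   0.005  -0.002   0.004]
start1 [0.541 0.226 0.048] [-0.024 -0.014 -0.004  0.005 -0.002  0.004]
c1 [0.563 0.225 0.048] [-0.021 -1.578  1.544  0.005 -0.002  0.004]
start2 [0.544 0.177 0.048] [ 4.877 -0.349  0.359  0.005 -0.002  0.004]
c2 [0.567 0.176 0.048] [ 4.88  -1.984  1.977  0.005 -0.002  0.004]
```

```bash
python3 -m handwheel '1 0 -0.6 0.6 0 0 0; 1 0 -1 1 0 0 0; 1 0 -1.2 1.2 0 0 0; 1 0 -1.4 1.4 0 0 0; 1 0 -1.6 1.6 0 0 0'; python3 chk.py n1 | egrep '^\[|\[ ?(26|27|24|22|20)'
```

```text
time_s: 38.05
eef_pos: [0.5636, 0.2253, 0.0485]
eef_rot: [-1.734, 1.802, -0.746]
force: [1.1, -0.4, 0.6]
opening: 0.002
finger_force: 0.0
[0.564 0.225 0.048] [ 1.106 -0.375  0.642] [-0.013  0.67   0.076]
label [278.8 199.2] 87 rack xy rel stop [ 0.004 -0.222] ang -0.04
label [241.6 218.3] 90 rack xy rel stop [-0.002 -0.125] ang -0.091
label [224.6 227.8] 49 rack xy rel stop [-0.007 -0.081] ang -0.002
label [202.3 238.8] 44 rack xy rel stop [-0.009 -0.025] ang -0.064
```

No contact yet; advance in small steps.

```bash
python3 -m handwheel '1 0 -0.15 0.15 0 0 0; 1 0 -0.3 0.3 0 0 0; 1 0 -0.45 0.45 0 0 0; 1 0 -0.6 0.6 0 0 0; 1 0 -0.6 0.6 0 0 0'; python3 chk.py n2 | egrep '^\[|\[ ?(26|27|24|22|20)'
```

```text
time_s: 38.72
eef_pos: [0.5706, 0.225, 0.0477]
eef_rot: [-1.737, 1.802, -0.745]
force: [-8.2, 0.1, 5.1]
opening: -0.005
finger_force: 3.7
[0.571 0.225 0.048] [-8.185  0.133  5.119] [0.077 1.105 0.014]
label [278.8 199.2] 87 rack xy rel stop [ 0.004 -0.222] ang -0.04
label [260.  208.4] 93 rack xy rel stop [ 0.002 -0.173] ang -0.027
label [241.5 218.3] 89 rack xy rel stop [-0.002 -0.125] ang -0.091
label [224.6 227.8] 49 rack xy rel stop [-0.007 -0.081] ang -0.079
label [202.2 238.1] 52 rack xy rel stop [-0.008 -0.025] ang -0.118
```

```bash
python3 -m handwheel '1 0 -0.1 0.1 0 0 0; 1 0 -0.2 0.2 0 0 0; 1 0 -0.3 0.3 0 0 0; 1 0 -0.4 0.4 0 0 0; 1 0 -0.5 0.5 0 0 0; 1 0 -0.5 0.5 0 0 0'; python3 chk.py n3 | egrep '^\[|or|\[ ?(26|27|24|22|20)'
```

```text
time_s: 39.52
eef_pos: [0.5776, 0.2246, 0.0477]
eef_rot: [-1.738, 1.802, -0.745]
force: [-8.2, 0.2, 5.5]
opening: 0.004
finger_force: 3.9
[0.578 0.225 0.048] [-8.161  0.18   5.549] [ 0.008  1.094 -0.003]
label [278.8 199.3] 88 rack xy rel stop [ 0.004 -0.222] ang -0.095
label [260.  208.4] 95 rack xy rel stop [ 0.002 -0.173] ang -0.027
label [241.6 218.3] 90 rack xy rel stop [-0.002 -0.125] ang -0.091
label [224.6 227.7] 50 rack xy rel stop [-0.006 -0.081] ang -0.079
label [201.3 236.2] 66 rack xy rel stop [-0.003 -0.025] ang -0.064
or [0.617 0.185] -0.015
or [0.615 0.148] -0.053
or [0.616 0.111] -0.06
```

```bash
python3 -m handwheel '1 0 1.5 -1.5 0 0 0; 1 0 2 -5 0 0 0; 1 0 2 -10 0 0 0; 1 0 2 -14 0 0 0; 1 0 2 -14 0 0 0;1 0 2 -14 0 0 0; 1 0 2 -14 0 0 0'; python3 chk.py n4 | egrep '^\[|or|\[ ?(26|27|24|22|20)'; python3 ya.py n4; python3 -c "
from cell import *
print(close_job())"
```

```text
time_s: 40.45
eef_pos: [0.4665, 0.229, 0.1324]
eef_rot: [-1.736, 1.803, -0.746]
force: [-0.5, 1.0, -0.7]
opening: -0.004
finger_force: 0.0
[0.467 0.229 0.132] [-0.51   0.951 -0.698] [0.04  0.686 0.031]
label [278.8 199.3] 88 rack xy rel stop [ 0.004 -0.222] ang -0.095
label [260.  208.5] 94 rack xy rel stop [ 0.002 -0.173] ang -0.027
label [241.6 218.3] 90 rack xy rel stop [-0.002 -0.125] ang -0.091
label [224.6 227.7] 50 rack xy rel stop [-0.006 -0.081] ang -0.079
label [220.4 230.3] 26 rack xy rel stop [-0.008 -0.07 ] ang 0.002
label [201.3 236.1] 67 rack xy rel stop [-0.002 -0.025] ang -0.041
or [0.617 0.185] -0.015
or [0.615 0.148] -0.066
or [0.616 0.112] -0.052
n4 [0.607 0.03 ] -0.081 151
the job is handed in; nothing more can be done
None
```

I handed the job in at 40.5 s without seeing a verdict. The battery stands in the blue bin, and the four cases are pushed tight against the stop with the yellow case closed up at the open end. By my camera measurements all five are within tolerance, but I did not re-measure the bystanders, and the yellow case had the least room (about 2 mm inside its position limit, about 0.04 rad off square).

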